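# Fetch the torch from the back of the key cabinet

## Robot

A 6-joint arm with a two-finger parallel gripper is mounted at the origin on the work surface. World frame = base frame: x ahead of the robot, y to its left, z up, the work surface at z = 0. Lengths are in mm, angles in rad, forces in N, time in s.
With the tool pointing down it reaches from about 275 to 750 mm from the base axis. Payload 10.2 kg.
Tool frame: the origin (TCP) lies at the very end of the fingers, on their centre line; the grasp point (between the pads) lies 19 mm behind it; z points along the fingers, x is the direction in which the jaws open and shut, and the axes are right-handed (so a half turn about z gives the same grasp; the last joint's range is limited). The gripper opens to 85 mm and grips with 20 to 120 N. Pads are 22 mm wide; open, the fingers measure 114 mm over their backs; the gripper's body (76 mm by 85 mm) begins 54 mm behind the grasp point. The pads swing forward as they close: fully open they stand 13 mm farther back than shut.
Start: joints at [0.995, 0.313, 1.498, -0, 1.331, -0.223], TCP at [181.414, 492.666, 231.294] pointing down, gripper open.
Joint ranges: [-2.94, 2.94], [-0.97, 2.17], [0.19, 2.56], [-1.23, 4.37], [0.02, 3.11], [-2.88, 2.88]. Speed limits (rad/s): [2.39, 2.39, 3.01, 3.14, 3.14, 3.14].

## Interface

Orientations are given as a unit quaternion [w, x, y, z].
In Python, from rig import ctrl, cams gives the robot as it stands.
- The arm moves only by the tool play_rows, never from a script. Its argument "steps" is a list of rows, each a list of 2 entries, a list of its own where there are three numbers: the shift along the tool's x, y, z normalised to -1 to 1, where 1 is 0.75 m, then the turn, a rotation vector about the tool's x, y, z normalised to -1 to 1, where 1 is 45 degrees. A call has 1 to 20 rows; each row shifts and turns the commanded pose from where the row before left it, along the tool's axes as they then stand; what a row does not reach is not made up. A row lasts 1/10 s, in which the tool goes at most 50 mm and 8.59 degrees, less where a joint would pass 70% of its speed; a pose out of reach is approached as far as the arm can. A call with a number of a shift or a turn outside -1 to 1 is refused whole. A call with a gripper value outside its range is refused whole. "grip" is the closure, from 0 (fully open) to 1 (shut), set as the call begins (left out, the last holds). The fingers move at their own pace and stop on an object; "squeeze" is the grip in N (left out, the last holds). Time passes only in rows, so rows that do not move let the fingers close. It gives the time, the measured TCP pose, the force and the opening at its end, in the units of the state.
- ctrl.sense(): the state, without advancing time (a new reading comes with each control period).
- cams.capture(name): name is "scene" or "top"; returns the picture (420x560x3 uint8, red, green, blue); there is no depth.
- cams.camera_info(name): a dict with "fx", "fy", "cx", "cy" (pixels), "dist_coeffs" ([k1, k2, p1, p2, k3] as OpenCV has them; the pictures are not rectified), "xyz" and "attitude" of the camera in the world. Camera axes: x right, y up, looking along -z (the intrinsics and any distortion apply to the point x, -y, -z); pixel columns grow to the right and rows downward; lengths in mm; the calibration is good to about 2 mm. A picture is of the moment at which its call begins. camera_info takes no time and is no camera call.
- ctrl.finish_job(): hands the job in, once; it reports no verdict.
Trained networks look in the newest picture that a camera, given by its name, has taken for a name from the list of things; names that differ only in an ending like _2 or _b are one class to them, and where a whole thing is asked for, a point or a joint stands for the part that bears it (a point fixed in the world has none). Each returns a list of dicts, best first, with "p" (0 to 1); they miss things now and then, are a little off and sometimes report something else, mostly with a low value. They report only what shows in the picture. A call takes as long as a camera call.
- cams.search_frame(camera, thing): "rect" ([centre column, centre row, width, height] in pixels, round what is visible of it).
- cams.tip_of(camera, thing): "pixel" ([column, row] in pixels: a listed point, or the origin of a listed thing).
The state is a dict: "time_s": time; "joints": joint angles; "dq": joint speeds; "tau": joint torques, N m; "eef_pos": TCP position; "ee_rot": TCP orientation; "force": force on the tool from outside, world axes, zero at the start; "wrist_torque": the same for the moment, N m; "grip_width": opening from 0.0 (shut) to 1.0 (fully open).
Only numpy, scipy, OpenCV 4.12 (cv2) and the standard library are available. Lean on these libraries where they do the work, as an engineer would, in place of code of your own. Each camera call takes 0.05 s, during which the arm holds its last target.

## Task

Get the black torch out of the birch cabinet: first clear the orange doorstop, the round mirror and the green tin that lie in front of it onto the cork mat, then lay the torch flat in the blue dish. When the torch is in the dish, put the doorstop, the mirror and the tin back, each in the very place where it was and the same way up, the doorstop pointing fore and aft in the cabinet again. Leave the brass padlock where it is.

Things in the scene. Friction and masses are not known exactly. Their poses are not given: they have to be found in the camera images.
- cabinet: Pale birch key cabinet on its back, open side up, fixed: 240 (x) x 300 (y) mm, walls 8 mm thick, 55 mm high, inner floor 8 mm above the table. Its door, swung over to the +x side, slopes to the table. Origin: centre of the box's underside; +x to the door, away from the robot. Torch along the +x wall; doorstop, mirror, tin in a row before it, 85 mm apart in any order; padlock near the -x wall.
- torch: Black aluminium torch lying on its side, 116 mm long: round barrel 25 mm thick, hexagonal head (+x end) and tail cap 30 mm across flats, so that it does not roll; about 140 g. Origin: middle of its length, at the underside, 15 mm below its axis; x runs along it to the head, z up. At the start it lies along the cabinet's y, about 35 mm clear of the +x wall.
- doorstop: Orange hard silicone wedge doorstop, 80 mm long (x), 40 mm wide (y), 4 mm high at the thin -x end, rising evenly to 30 mm at the thick +x end; upright parallel sides. Origin: centre of the underside; its centre of mass lies about 12 mm towards the thick end. At the start its x is within 0.12 rad of the cabinet's x; 90 g.
- mirror: Round pocket mirror in a steel frame lying face up: disc 58 mm in diameter, 16 mm thick, silver rim and pale glass. Origin: centre of the underside, z up; 110 g.
- tin: Green polish tin with a yellow spot on its lid and a pale band: upright cylinder 48 mm in diameter, 40 mm high. Origin: centre of the underside, z up; 100 g.
- padlock: Small brass padlock with a steel shackle lying flat, body 26 x 34 x 16 mm. Origin: centre of the underside of the body. A bystander in the cabinet, to be left where it is.
- mat: Cork mat, the side area, fixed flat on the table to the left or right of the cabinet: 200 (x) x 170 (y) x 3 mm. Origin: centre of the underside; top 3 mm above it.
- dish: Round blue ceramic dish, fixed, on the other side of the cabinet from the mat: 184 mm across the rim, 20 mm high, flat inner floor 5 mm above the table and about 156 mm across. Origin: centre of the underside.

How it is judged (in metres and radians):
On the way, in this order (a step that is already met when the one before it is completed fails the run):
1. the doorstop, the mirror and the tin all lie on the cork mat, right way up, while the torch is still at its place in the cabinet (x of doorstop in the frame of mat between -0.1 and 0.1 m and y of doorstop in the frame of mat between -0.085 and 0.085 m and z of each of doorstop, mirror, tin in the frame of mat below 0.015 m and linear speed of each of doorstop, mirror, tin below 0.03 m/s and angle between each of doorstop, mirror, tin's own z axis and vertical below 0.2 rad and x of mirror in the frame of mat between -0.1 and 0.1 m and y of mirror in the frame of mat between -0.085 and 0.085 m and x of tin in the frame of mat between -0.1 and 0.1 m and y of tin in the frame of mat between -0.085 and 0.085 m and distance of torch from where it was at the start of the episode below 0.03 m), for 0.2 s.
2. the torch lies flat in the blue dish while the three others are still on the mat (x of doorstop in the frame of mat between -0.1 and 0.1 m and y of doorstop in the frame of mat between -0.085 and 0.085 m and z of each of doorstop, mirror, tin in the frame of mat below 0.015 m and linear speed of each of doorstop, mirror, tin, torch below 0.03 m/s and angle between each of doorstop, mirror, tin's own z axis and vertical below 0.2 rad and x of mirror in the frame of mat between -0.1 and 0.1 m and y of mirror in the frame of mat between -0.085 and 0.085 m and x of tin in the frame of mat between -0.1 and 0.1 m and y of tin in the frame of mat between -0.085 and 0.085 m and horizontal distance between torch and dish below 0.04 m and z of torch in the frame of dish below 0.03 m and angle between torch's own x axis and vertical between 1.42 and 1.72 rad), for 0.2 s.
At the end, for the whole second after the job is handed in: The torch lies flat (0.15 rad) in the dish, within 40 mm of its centre; doorstop, mirror and tin are each within 15 mm of where they started, right way up (0.2 rad), the doorstop within 0.35 rad of the cabinet's x axis; all released and at rest (horizontal distance between torch and dish below 0.04 m and z of torch in the frame of dish below 0.03 m and angle between torch's own x axis and vertical between 1.42 and 1.72 rad and linear speed of torch below 0.03 m/s and distance of each of doorstop, mirror, tin from where it was at the start of the episode below 0.015 m and angle between each of doorstop, mirror, tin's own z axis and vertical below 0.2 rad and linear speed of each of doorstop, mirror, tin below 0.02 m/s and contact force between the fingers and doorstop below 0.1 N and contact force between the fingers and mirror below 0.1 N and contact force between the fingers and tin below 0.1 N and angle between the x axis of doorstop and the x axis of cabinet, either way round below 0.35 rad and contact force between the fingers and torch below 0.1 N); the robot touches nothing.
It fails at once if the padlock is moved by more than 20 mm (distance of padlock from where it was at the start of the episode above 0.02 m).
It also fails if it takes over 141 s, if anything falls off the work surface, if the arm or the gripper's body presses on something with over 40 N, if the wrist force passes 120 N, or if a joint passes its speed limit or range.

## Working session

There is one attempt and no reset: what is moved stays moved. The work goes in short steps, Python scripts to look and compute and a tool call to move; the robot and the scene stay as the last step left them, time stands still between calls to the robot, and variables do not carry over. Pictures are saved under pics/ and viewed, and the job is handed in when it is done.

Besides the shell and the picture viewer there is one more tool, called as name(argument=value, ...) on one line, values as JSON. play_rows: Moves the arm, as the interface text tells. Its arguments: {"type":"object","properties":{"steps":{"type":"array"},"grip":{"type":"number"},"squeeze":{"type":"number"}},"required":["steps"]}

```bash
ls; mkdir -p pics; python3 - <<'E'
from rig import ctrl,cams
import cv2
print(ctrl.sense())
for n in ("scene","top"):
    im=cams.capture(n); cv2.imwrite(f"pics/{n}0.png",im[:,:,::-1]); print(n,cams.camera_info(n))
    for t in ["cabinet","torch","doorstop","mirror","tin","padlock","mat","dish"]:
        print(t,[(d['pixel'],d['p']) for d in cams.tip_of(n,t)][:2],[(d['rect'],d['p']) for d in cams.search_frame(n,t)][:2])
E
```

```text
pics
{'time_s': 0.0, 'joints': array([ 9.94604913e-01,  3.13457256e-01,  1.49845631e+00,  1.32667569e-05,
        1.33100902e+00, -2.23434392e-01]), 'dq': array([-0.00113766, -0.00032729,  0.00023275, -0.00091339,  0.0007929 ,
        0.00034319]), 'tau': array([-3.91747235e-04, -4.12252343e+01, -2.59744102e+01, -2.20333741e-04,
        4.15917064e-03,  4.02602410e-06]), 'eef_pos': array([181.25716595, 492.43484296, 230.72413033]), 'ee_rot': array([ 2.44125832e-04,  8.20209955e-01,  5.72062223e-01, -6.18567819e-04]), 'force': array([-0.07321946, -1.21022926, -0.9342349 ]), 'wrist_torque': array([0.04174247, 0.00557689, 0.00902929]), 'grip_width': 1.0013942616790164}
scene {'fx': 396.27134761336754, 'fy': 396.27134761336754, 'cx': 282.845365454599, 'cy': 212.63923897791685, 'dist_coeffs': array([-0.01398734,  0.        ,  0.        ,  0.        ,  0.        ]), 'xyz': array([971.73388667, 425.78655413, 648.46302819]), 'attitude': array([0.34401252, 0.13884766, 0.34288837, 0.86302044])}
cabinet [([290.4, 215.6], 0.75), ([323.6, 233.6], 0.16)] [([250.5, 266.2, 263.0, 240.6], 0.63)]
torc
[... 773 characters left out ...]
120096]), 'attitude': array([-0.68902647, -0.0730654 ,  0.07468751,  0.71716507])}
cabinet [([278.5, 227.9], 0.76)] [([279.4, 181.6, 176.1, 228.9], 0.7)]
torch [([284.3, 198.5], 0.69)] [([281.1, 197.8, 53.7, 23.9], 0.91)]
doorstop [([277.4, 226.8], 0.64)] [([278.4, 225.8, 23.7, 37.7], 0.92)]
mirror [([240.8, 234.0], 0.68)] [([240.2, 232.4, 29.7, 27.1], 0.94), ([245.2, 275.5, 23.7, 16.6], 0.42)]
tin [([321.6, 217.0], 0.58)] [([325.5, 216.9, 23.7, 25.0], 0.72), ([248.0, 273.8, 23.7, 17.9], 0.31)]
padlock [([249.1, 275.4], 0.7)] [([248.1, 274.4, 23.5, 16.1], 0.85)]
mat [([124.6, 253.7], 0.62)] [([124.5, 255.9, 85.8, 98.4], 0.56)]
dish [([439.5, 244.1], 0.8)] [([443.2, 240.9, 83.8, 84.0], 0.88)]
```

View pics/scene0.png

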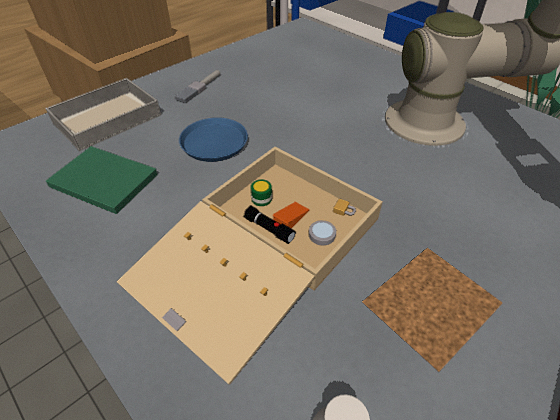

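View pics/top0.png

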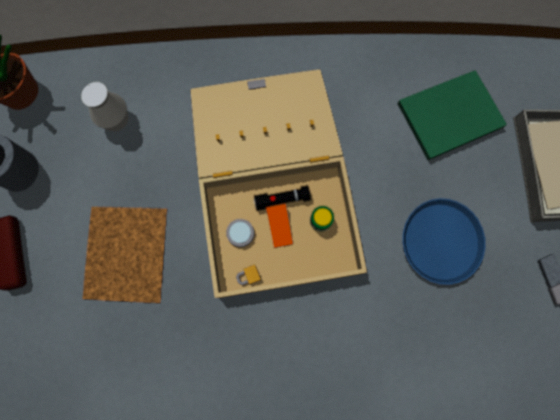

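The scene view shows the open cabinet in the middle, with the tin at (262,193), doorstop (292,216), mirror (323,233), torch (270,224) and padlock (343,208). The top view has +x up and +y left, with the mat on the left at (124,255) and the dish on the right at (443,241). Next I measure precisely.

```bash
cat > h.py <<'E'
import numpy as np, cv2
from scipy.spatial.transform import Rotation as R
from rig import ctrl,cams
def cam(n):
    c=cams.camera_info(n); q=c['attitude']; Rm=R.from_quat([q[1],q[2],q[3],q[0]]).as_matrix()
    K=np.array([[c['fx'],0,c['cx']],[0,c['fy'],c['cy']],[0,0,1.]])
    return K,np.array(c['dist_coeffs']),Rm,np.array(c['xyz'])
def ray(n,px):
    K,d,Rm,t=cam(n); u=cv2.undistortPoints(np.array([[px]],float),K,d)[0,0]
    return t,Rm@np.array([u[0],-u[1],-1.])
def onz(n,px,z):
    t,v=ray(n,px); return t+v*(z-t[2])/v[2]
def proj(n,P):
    K,d,Rm,t=cam(n); p=(np.atleast_2d(P)-t)@Rm; p=p*[1,-1,-1]
    return cv2.projectPoints(p.reshape(-1,1,3),np.zeros(3),np.zeros(3),K,d)[0][:,0]
def tri(pa,pb):
    (t1,v1),(t2,v2)=ray("top",pa),ray("scene",pb)
    v1/=np.linalg.norm(v1);v2/=np.linalg.norm(v2)
    A=np.stack([v1,-v2],1); s=np.linalg.lstsq(A,t2-t1,rcond=None)[0]
    a,b=t1+s[0]*v1,t2+s[1]*v2; return (a+b)/2,np.linalg.norm(a-b)
E
python3 - <<'E'
from h import *
for n in("top","scene"):
    im=cv2.imread(f"pics/{n}0.png")
    x0,y0,w,h=(185,60,195,245) if n=="top" else (200,140,190,150)
    c=im[y0:y0+h,x0:x0+w]; c=cv2.resize(c,None,fx=600/max(w*.75,h)*.99,fy=600/max(w*.75,h)*.99,interpolation=cv2.INTER_CUBIC)
    cv2.imwrite(f"pics/{n}0z.png",c); print(c.shape)
px={"torch":((284.3,198.5),(270.9,229.9),8),"doorstop":((277.4,226.8),(288.9,216.2),8),"mirror":((240.8,234),(326.6,234.2),8),"tin":((321.6,217),(263.4,198.4),8),"padlock":((249.1,275.4),(340.4,209.5),8),"mat":((124.6,253.7),(433.2,300.7),0),"dish":((439.5,244.1),(214.3,140.7),0)}
for k,(a,b,z) in px.items(): print(k,onz("top",a,z).round(0),onz("scene",b,z).round(0))
E
```

```text
(594, 473, 3)
(594, 752, 3)
torch [608.  -4.   8.] [606.   7.   8.]
doorstop [548.  13.   8.] [550.   5.   8.]
mirror [536.  90.   8.] [528.  97.   8.]
tin [565. -80.   8.] [554. -75.   8.]
padlock [449.  75.   8.] [452.  70.   8.]
mat [504. 339.   0.] [499. 340.   0.]
dish [ 497. -331.    0.] [ 497. -341.    0.]
```

```bash
python3 - <<'E'
from h import *
# colour segmentation
for n in("top","scene"):
    im=cv2.imread(f"pics/{n}0.png"); hsv=cv2.cvtColor(im,cv2.COLOR_BGR2HSV)
    rect=(185,140,190,170) if n=="top" else (200,140,190,150)
    m0=np.zeros(im.shape[:2],np.uint8); x,y,w,h=rect; m0[y:y+h,x:x+w]=255
    S={"doorstop":((4,190,100),(12,255,255)),"tin":((30,100,20),(85,255,255)),"yellow":((22,200,150),(32,255,255)),"mirror":((85,15,100),(125,140,255)),"torch":((0,0,0),(180,255,60))}
    for k,(lo,hi) in S.items():
        m=cv2.inRange(hsv,np.array(lo),np.array(hi))&m0
        nl,l,st,ce=cv2.connectedComponentsWithStats(m)
        i=1+np.argmax(st[1:,4]) if nl>1 else None
        if i: 
            pts=np.argwhere(l==i)[:,::-1].astype(np.float32); print(n,k,st[i],ce[i].round(1),cv2.minAreaRect(pts))
    m=cv2.inRange(hsv,np.array((100,120,40)),np.array((125,255,255)))
    nl,l,st,ce=cv2.connectedComponentsWithStats(m); 
    for i in range(1,nl):
        if st[i,4]>400: print(n,"blue",st[i],ce[i].round(1))
E
```

```text
top doorstop [266 204  27  43 801] [279.3 224.9] ((279.39105224609375, 225.129150390625), (41.32298278808594, 19.9204044342041), 78.02386474609375)
top tin [311 206  23  24 237] [321.9 218. ] ((322.0, 217.5), (23.0, 22.0), 90.0)
top yellow [315 209  16  16 194] [322.3 216.5] ((322.3000183105469, 216.4000244140625), (15.205260276794434, 14.758047103881836), 26.56505012512207)
top mirror [ 244  140  131  170 4425] [349.4 235. ] ((309.0, 224.5), (169.0, 130.0), 90.0)
top torch [ 220  274  149   33 1492] [294.9 290.5] ((294.24896240234375, 290.9699401855469), (10.933032989501953, 148.76077270507812), 80.38788604736328)
top blue [ 403  199   82   86 5514] [443.5 241.3]
scene doorstop [273 202  36  26 509] [290.3 214.2] ((289.7500305175781, 213.25003051757812), (21.21320343017578, 31.819805145263672), 45.0)
scene tin [251 180  21  20 225] [260.9 191.2] ((261.0, 189.5), (19.0, 20.0), 90.0)
scene yellow [254 181  14  10 111] [260.7 185.7] ((260.5, 185.5), (9.0, 13.0), 90.0)
scene mirror [200 140  47  18 665] [218.9 147.4] ((223.0, 148.5), (17.0, 46.0), 90.0)
scene torch [256 213  40  31 453] [274.5 227.5] ((274.88458251953125, 226.92306518554688), (40.215763092041016, 14.97690486907959), 33.690067291259766)
scene blue [ 383    1   55   44 1268] [406.9  20.6]
scene blue [ 180  119   68   43 1572] [213.2 138.7]
```

View pics/top0z.png

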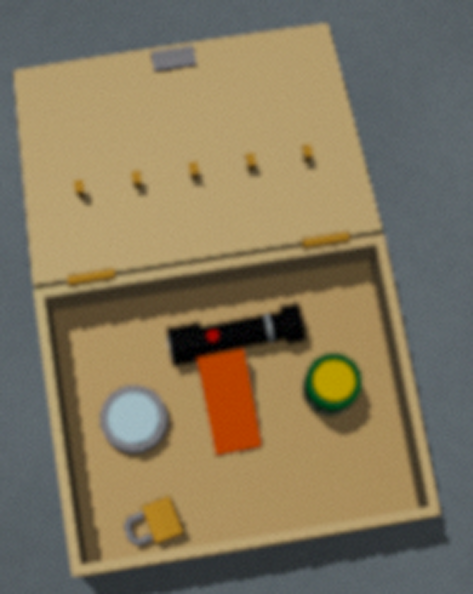

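View pics/scene0z.png

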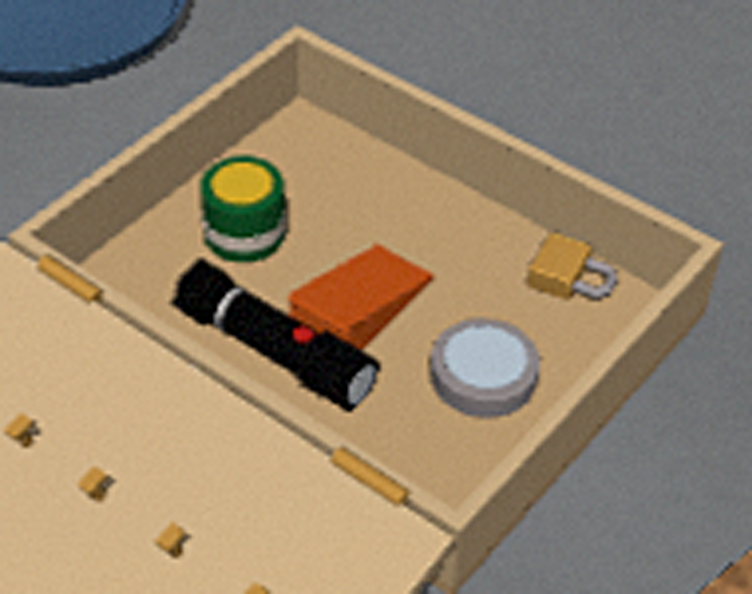

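```bash
python3 - <<'E'
from h import *
T=lambda p:(p[0]/2.4245+185-.3,p[1]/2.4245+60-.3)
S=lambda p:(p[0]/3.96+200-.4,p[1]/3.96+140-.4)
def both(nm,a,b,z):
    r=[]
    if a: r.append(onz("top",T(a),z).round(1)[:2])
    if b: r.append(onz("scene",S(b),z).round(1)[:2])
    if a and b: r.append(tri(T(a),S(b)))
    print(nm,*r)
both("cab -x+y",(75,577),(722,243),55)
both("cab -x-y",(440,515),(298,25),55)
both("cab +x-y",(383,237),None,55)
both("cab +x+y",(35,286),(452,530),55)
both("tin",(333,382),(242,184),48)
both("mirror",(135,419),(488,356),24)
both("ds thick +y",(198,357),(345,325),38)
both("ds thick -y",(243,350),(290,297),38)
both("ds thin +y",(216,454),(433,276),12)
both("ds thin -y",(261,445),(378,245),12)
both("torch head",(175,345),(362,383),23)
both("torch tail",(298,322),(190,284),23)
both("padlock",(163,521),(560,258),24)
for n,p in(("top",(443.5,241.3)),("scene",(213.2,138.7))): print("dish",onz(n,p,15))
for p in((93,207),(167,209),(161,302),(84,300)): print("mat",onz("top",p,3).round(0))
for p in((428,250),(501,303),(439,368),(363,302)): print("mat s",onz("scene",p,3).round(0))
E
```

```text
cab -x+y [406.1 138.2] [406.4 140.1] (array([405.72665091, 138.95898319,  53.80992797]), np.float64(1.3614614266269414))
cab -x-y [ 443.2 -156.1] [ 442.1 -156.6] (array([ 443.05962847, -155.77744773,   56.00466148]), np.float64(0.3574213411324344))
cab +x-y [ 678.7 -126.4]
cab +x+y [647.5 168.6] [646.6 167.8] (array([647.21170331, 168.37458556,  56.22850148]), np.float64(0.14824411197721116))
tin [557.  -76.8] [558.3 -77.4] (array([557.50588479, -77.37827465,  47.36514937]), np.float64(1.2858706490428602))
mirror [536.4  89.4] [535.5  91.5] (array([535.81829507,  90.33733364,  23.54495275]), np.float64(2.14237703412508))
ds thick +y [584.7  34.2] [583.9  32.9] (array([584.61502184,  33.93118112,  39.28337769]), np.float64(0.5476406729911583))
ds thick -y [589.2  -3.9] [591.3  -1.7] (array([589.69462052,  -3.80077753,  35.27571882]), np.float64(0.3325192755751865))
ds thin +y [505.5  22.3] [505.6  23.4] (array([505.3248997 ,  22.62134883,  11.33870051]), np.float64(0.8058545065163082))
ds thin -y [511.6 -16.2] [510.7 -15.4] (array([511.22788667, -15.7609871 ,  12.25450998]), np.float64(1.198889973105432))
torch head [599.2  53.7] [596.2  58.5] (array([597.51634637,  55.95404165,  22.72162852]), np.float64(5.627041972470688))
torch tail [615.2 -52.7] [615.3 -57.2] (array([615.83504319, -53.7893626 ,  25.42431286]), np.float64(3.486486491662497))
padlock [449.9  68.4] [452.6  70. ] (array([450.13277874,  68.44376184,  21.06185114]), np.float64(0.20220524590518427))
dish [ 500.92817548 -334.30551227   15.        ]
dish [ 504.83596638 -332.0970642    15.        ]
mat [607. 412.   3.]
mat [596. 247.   3.]
mat [401. 259.   3.]
mat [408. 426.   3.]
mat s [404. 268.   3.]
mat s [414. 430.   3.]
mat s [605. 416.   3.]
mat s [598. 252.   3.]
```

```bash
cat >> h.py <<'E'
PSI=0.14
def plan(*wps):
    """wps (x,y,z) ; prints yaw turn needed to phi, then shifts in tool axes (units of .75 m) along the *commanded* tool down frame"""
    s=ctrl.sense(); q=s['ee_rot']; M=R.from_quat([q[1],q[2],q[3],q[0]]).as_matrix()
    print("t",round(s['time_s'],2),"pos",s['eef_pos'].round(1),"phi",round(np.arctan2(M[1,0],M[0,0]),4),"tilt",np.degrees(np.arccos(-M[2,2])).round(2),"w",round(float(s['grip_width']),3),"F",s['force'].round(1),"j6",s['joints'][5].round(2))
    p=s['eef_pos']
    for w in wps:
        phi=w[3]; a=np.array([np.cos(phi),np.sin(phi)]); b=np.array([np.sin(phi),-np.cos(phi)])
        d=np.array(w[:3])-p; sh=np.array([d[:2]@a,d[:2]@b,-d[2]])
        n=max(1,int(np.ceil(np.linalg.norm(sh)/45)))
        print("  to",w,"mm",sh.round(1),"rows",n,"unit/row",(sh/750/n).round(4)); p=np.array(w[:3])
E
python3 - <<'E'
from h import *
plan()
c=np.array([547.8,9.4])+12*np.array([np.cos(.15),np.sin(.15)]); print(c)
plan((*c,110,1.71),(*c,12,1.71))
print((1.71-1.218)/(np.pi/4))
E
```

```text
t 1.7 pos [181.4 492.7 231.3] phi 1.218 tilt 0.0 w 0.998 F [-0.2  0.7 -0.1] j6 -0.22
[559.66525294  11.19325759]
t 1.7 pos [181.4 492.7 231.3] phi 1.218 tilt 0.0 w 0.998 F [-0.2  0.7 -0.1] j6 -0.22
  to (np.float64(559.6652529352325), np.float64(11.19325758968319), 110, 1.71) mm [-529.3  307.8  121.3] rows 14 unit/row [-0.0504  0.0293  0.0116]
  to (np.float64(559.6652529352325), np.float64(11.19325758968319), 12, 1.71) mm [ 0.  0. 98.] rows 3 unit/row [0.     0.     0.0436]
0.6264338560097
```

play_rows(steps=[[[0,0,0],[0,0,-0.1566]],[[0,0,0],[0,0,-0.1566]],[[0,0,0],[0,0,-0.1566]],[[0,0,0],[0,0,-0.1566]],[[-0.05,0.029,0.01],[0,0,0]],[[-0.05,0.029,0.01],[0,0,0]],[[-0.05,0.029,0.01],[0,0,0]],[[-0.05,0.029,0.01],[0,0,0]],[[-0.05,0.029,0.01],[0,0,0]],[[-0.05,0.029,0.01],[0,0,0]],[[-0.05,0.029,0.01],[0,0,0]],[[-0.05,0.029,0.01],[0,0,0]],[[-0.05,0.029,0.01],[0,0,0]],[[-0.05,0.029,0.01],[0,0,0]],[[-0.05,0.029,0.01],[0,0,0]],[[-0.05,0.029,0.01],[0,0,0]],[[-0.05,0.029,0.01],[0,0,0]],[[0,0,0],[0,0,0]]], grip=0.3, squeeze=40)

```text
time_s: 3.5
eef_pos: [531.0, 45.4, 132.7]
ee_rot: [0.0, 0.658, 0.753, -0.0]
force: [0.7, -1.0, 0.3]
grip_width: 0.698
```

```bash
python3 - <<'E'
from h import *
plan((559.7,11.2,60,1.71),(559.7,11.2,10,1.71))
E
```

```text
t 3.5 pos [531.   45.4 132.7] phi 1.7056 tilt 0.04 w 0.698 F [ 0.7 -1.   0.3] j6 -1.84
  to (559.7, 11.2, 60, 1.71) mm [-37.8  23.7  72.7] rows 2 unit/row [-0.0252  0.0158  0.0484]
  to (559.7, 11.2, 10, 1.71) mm [ 0.  0. 50.] rows 2 unit/row [0.     0.     0.0333]
```

play_rows(steps=[[[-0.025,0.016,0.01],[0,0,0]],[[-0.0255,0.0157,0.01],[0,0,0]],[[0,0,0.02],[0,0,0]],[[0,0,0.03],[0,0,0]],[[0,0,0],[0,0,0]]])

```text
time_s: 4.0
eef_pos: [556.2, 15.5, 79.0]
ee_rot: [-0.002, 0.656, 0.755, -0.001]
force: [-0.1, 0.0, -0.6]
grip_width: 0.7
```

```bash
python3 - <<'E'
from h import *
plan((559.7,11.2,12,1.71))
a=cv2.resize(cams.capture("scene")[120:300,190:430],None,fx=3.3,fy=3.3,interpolation=cv2.INTER_CUBIC)
cv2.imwrite("pics/s1.png",a[:,:,::-1])
E
```

```text
t 4.0 pos [556.2  15.5  79. ] phi 1.7101 tilt 0.29 w 0.7 F [-0.1  0.  -0.6] j6 -1.89
  to (559.7, 11.2, 12, 1.71) mm [-4.7  2.8 67. ] rows 2 unit/row [-0.0031  0.0019  0.0447]
```

View pics/s1.png

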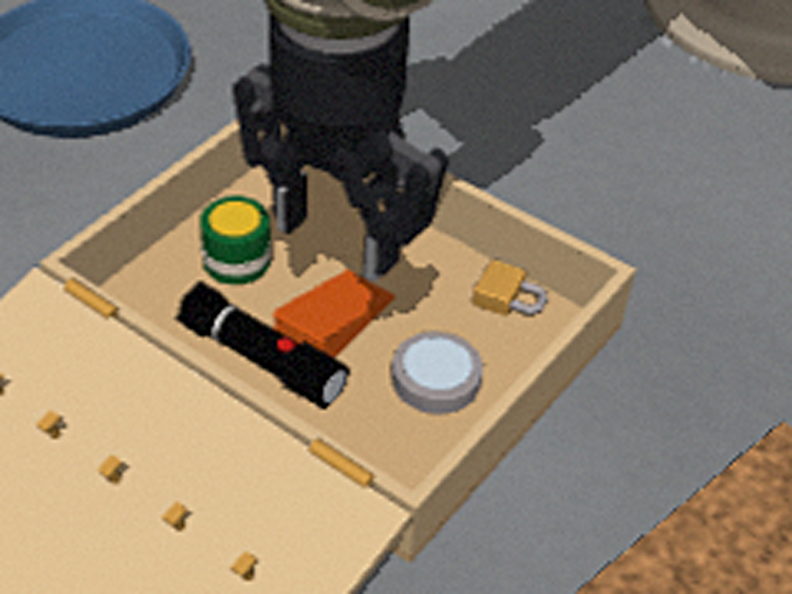

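The fingers hang above the doorstop, with tips at about (285,225) and (378,270), and straddle it. Before descending I check the settled pose.

play_rows(steps=[[[0,0,0.02],[0,0,0]],[[0,0,0],[0,0,0]],[[0,0,0],[0,0,0]]])

```text
time_s: 4.35
eef_pos: [558.2, 15.1, 67.4]
ee_rot: [0.0, 0.656, 0.755, 0.0]
force: [0.5, 0.6, 1.3]
grip_width: 0.698
```

```bash
python3 - <<'E'
from h import *
plan((559.7,11.2,12,1.71))
E
```

```text
t 4.35 pos [558.2  15.1  67.4] phi 1.7103 tilt 0.06 w 0.698 F [0.5 0.6 1.3] j6 -1.89
  to (559.7, 11.2, 12, 1.71) mm [-4.   1.  55.4] rows 2 unit/row [-0.0027  0.0006  0.0369]
```

play_rows(steps=[[[-0.0053,0.0013,0.02],[0,0,0]],[[0,0,0.02],[0,0,0]],[[0,0,0.02],[0,0,0]],[[0,0,0.013],[0,0,0]],[[0,0,0],[0,0,0]],[[0,0,0],[0,0,0]]])

```text
time_s: 4.95
eef_pos: [559.7, 11.0, 11.8]
ee_rot: [0.0, 0.656, 0.755, 0.0]
force: [0.2, 0.3, 0.6]
grip_width: 0.698
```

play_rows(steps=[[[0,0,0],[0,0,0]],[[0,0,0],[0,0,0]],[[0,0,0],[0,0,0]],[[0,0,0],[0,0,0]],[[0,0,0],[0,0,0]],[[0,0,0],[0,0,0]]], grip=1, squeeze=40)

```text
time_s: 5.55
eef_pos: [559.9, 11.0, 12.5]
ee_rot: [0.001, 0.656, 0.755, 0.0]
force: [-0.9, -0.1, 6.3]
grip_width: 0.458
```

```bash
python3 - <<'E'
from h import *
plan((559.7,11.2,12,1.71))
a=cv2.resize(cams.capture("scene")[120:300,190:430],None,fx=3.3,fy=3.3,interpolation=cv2.INTER_CUBIC)
cv2.imwrite("pics/s2.png",a[:,:,::-1])
E
```

```text
t 5.55 pos [559.9  11.   12.5] phi 1.7101 tilt 0.1 w 0.458 F [-0.9 -0.1  6.3] j6 -1.9
  to (559.7, 11.2, 12, 1.71) mm [ 0.3 -0.2  0.5] rows 1 unit/row [ 0.0003 -0.0003  0.0006]
```

View pics/s2.png

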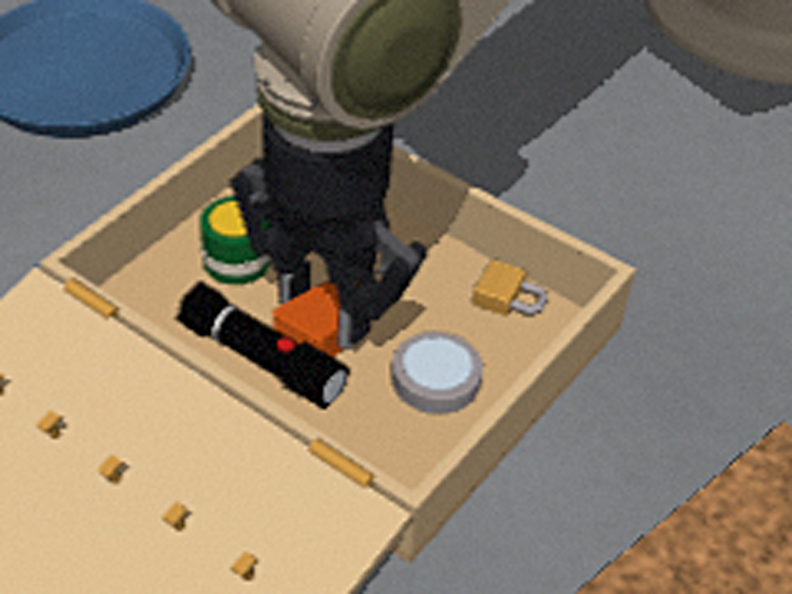

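Gripped; the opening of 0.458 is 39 mm, which fits the 40 mm width. Lift and carry to the mat.

```bash
python3 - <<'E'
from h import *
plan((560,11,105,1.71),(516,385,105,1.71),(516,385,9,1.71))
E
```

```text
t 5.6 pos [560.   11.   12.5] phi 1.7101 tilt 0.1 w 0.458 F [-1.1 -0.   5.9] j6 -1.9
  to (560, 11, 105, 1.71) mm [ -0.    0.  -92.5] rows 3 unit/row [-0.      0.     -0.0411]
  to (516, 385, 105, 1.71) mm [376.5   8.3   0. ] rows 9 unit/row [0.0558 0.0012 0.    ]
  to (516, 385, 9, 1.71) mm [ 0.  0. 96.] rows 3 unit/row [0.     0.     0.0427]
```

play_rows(steps=[[[0,0,-0.02],[0,0,0]],[[0,0,-0.035],[0,0,0]],[[0,0,-0.035],[0,0,0]],[[0,0,-0.035],[0,0,0]],[[0,0,0],[0,0,0]],[[0.03,0,0],[0,0,0]],[[0.05,0.001,0],[0,0,0]],[[0.05,0.001,0],[0,0,0]],[[0.05,0.001,0],[0,0,0]],[[0.05,0.001,0],[0,0,0]],[[0.05,0.001,0],[0,0,0]],[[0.05,0.001,0],[0,0,0]],[[0.05,0.001,0],[0,0,0]],[[0.05,0.001,0],[0,0,0]],[[0.05,0.001,0],[0,0,0]],[[0.022,0.001,0],[0,0,0]],[[0,0,0],[0,0,0]],[[0,0,0],[0,0,0]]])

```text
time_s: 7.4
eef_pos: [514.2, 384.5, 104.2]
ee_rot: [-0.0, 0.656, 0.755, -0.001]
force: [0.4, 0.2, -0.5]
grip_width: 0.459
```

```bash
python3 - <<'E'
from h import *
plan((516,385,9,1.71))
E
```

```text
t 7.4 pos [514.2 384.5 104.2] phi 1.7103 tilt 0.1 w 0.459 F [ 0.4  0.2 -0.5] j6 -1.25
  to (516, 385, 9, 1.71) mm [ 0.3  1.8 95.2] rows 3 unit/row [0.0001 0.0008 0.0423]
```

play_rows(steps=[[[0,0.002,0.035],[0,0,0]],[[0,0,0.035],[0,0,0]],[[0,0,0.03],[0,0,0]],[[0,0,0.02],[0,0,0]],[[0,0,0.007],[0,0,0]],[[0,0,0],[0,0,0]],[[0,0,0],[0,0,0]]])

```text
time_s: 8.1
eef_pos: [516.7, 385.3, 11.2]
ee_rot: [0.0, 0.656, 0.754, 0.001]
force: [-0.2, 0.5, -0.8]
grip_width: 0.457
```

play_rows(steps=[[[0,0,0],[0,0,0]],[[0,0,0],[0,0,0]],[[0,0,0],[0,0,0]],[[0,0,0],[0,0,0]],[[0,0,-0.02],[0,0,0]],[[0,0,-0.03],[0,0,0]],[[0,0,-0.04],[0,0,0]],[[0,0,-0.04],[0,0,0]],[[0,0,0],[0,0,0]]], grip=0.3)

```text
time_s: 9.0
eef_pos: [517.9, 386.3, 113.4]
ee_rot: [0.002, 0.656, 0.755, 0.004]
force: [-0.7, -0.7, 0.5]
grip_width: 0.701
```

```bash
python3 - <<'E'
from h import *
plan((536,90.4,105,1.71),(536,90.4,9,1.71))
E
```

```text
t 9.0 pos [517.9 386.3 113.4] phi 1.7102 tilt 0.51 w 0.701 F [-0.7 -0.7  0.5] j6 -1.25
  to (536, 90.4, 105, 1.71) mm [-295.5  -23.2    8.4] rows 7 unit/row [-0.0563 -0.0044  0.0016]
  to (536, 90.4, 9, 1.71) mm [ 0.  0. 96.] rows 3 unit/row [0.     0.     0.0427]
```

play_rows(steps=[[[-0.05,-0.004,0],[0,0,0]],[[-0.05,-0.004,0],[0,0,0]],[[-0.05,-0.004,0],[0,0,0]],[[-0.05,-0.004,0],[0,0,0]],[[-0.05,-0.004,0],[0,0,0]],[[-0.05,-0.004,0],[0,0,0]],[[-0.05,-0.004,0.005],[0,0,0]],[[-0.044,-0.003,0.01],[0,0,0]],[[0,0,0.01],[0,0,0]],[[0,0,0.01],[0,0,0]],[[0,0,0],[0,0,0]],[[0,0,0],[0,0,0]]], grip=0.15)

```text
time_s: 10.2
eef_pos: [533.9, 90.4, 81.3]
ee_rot: [-0.0, 0.656, 0.755, -0.0]
force: [-0.5, -0.2, -0.1]
grip_width: 0.853
```

```bash
python3 - <<'E'
from h import *
plan((536,90.4,9,1.71))
a=cv2.resize(cams.capture("scene")[120:360,190:510],None,fx=2.5,fy=2.5,interpolation=cv2.INTER_CUBIC)
cv2.imwrite("pics/s3.png",a[:,:,::-1])
E
```

```text
t 10.2 pos [533.9  90.4  81.3] phi 1.7115 tilt 0.01 w 0.853 F [-0.5 -0.2 -0.1] j6 -1.76
  to (536, 90.4, 9, 1.71) mm [-0.2  2.1 72.3] rows 2 unit/row [-0.0002  0.0014  0.0482]
```

View pics/s3.png

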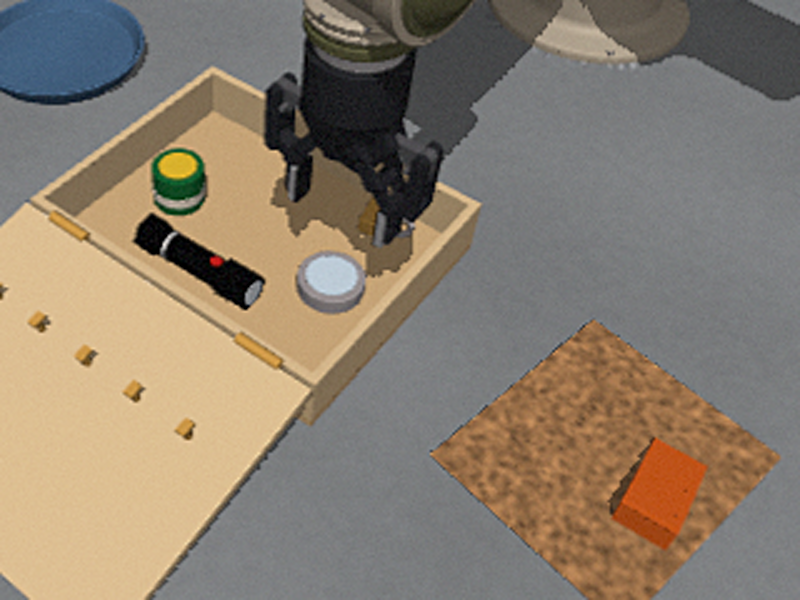

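The doorstop sits upright on the mat at (658,495), and the gripper hangs over the mirror. Descend.

play_rows(steps=[[[0,0.0028,0.025],[0,0,0]],[[0,0,0.025],[0,0,0]],[[0,0,0.02],[0,0,0]],[[0,0,0.015],[0,0,0]],[[0,0,0.01],[0,0,0]],[[0,0,0],[0,0,0]],[[0,0,0],[0,0,0]]])

```text
time_s: 10.95
eef_pos: [536.5, 89.7, 10.6]
ee_rot: [0.0, 0.656, 0.755, 0.0]
force: [0.0, 0.4, -0.0]
grip_width: 0.85
```

play_rows(steps=[[[0,0,0],[0,0,0]],[[0,0,0],[0,0,0]],[[0,0,0],[0,0,0]],[[0,0,0],[0,0,0]],[[0,0,0],[0,0,0]]], grip=1, squeeze=40)

```text
time_s: 11.45
eef_pos: [536.6, 89.7, 11.3]
ee_rot: [0.001, 0.656, 0.755, 0.001]
force: [-2.2, 0.2, 6.3]
grip_width: 0.652
```

```bash
python3 - <<'E'
from h import *
plan((536,90.4,105,1.71),(545,290,105,1.71),(545,290,6,1.71))
E
```

```text
t 11.45 pos [536.6  89.7  11.3] phi 1.71 tilt 0.09 w 0.652 F [-2.2  0.2  6.3] j6 -1.76
  to (536, 90.4, 105, 1.71) mm [  0.8  -0.5 -93.7] rows 3 unit/row [ 0.0003 -0.0002 -0.0417]
  to (545, 290, 105, 1.71) mm [196.4  36.6  -0. ] rows 5 unit/row [ 0.0524  0.0098 -0.    ]
  to (545, 290, 6, 1.71) mm [ 0.  0. 99.] rows 3 unit/row [0.    0.    0.044]
```

play_rows(steps=[[[0,0,-0.01],[0,0,0]],[[0,0,-0.02],[0,0,0]],[[0,0,-0.03],[0,0,0]],[[0,0,-0.03],[0,0,0]],[[0,0,-0.03],[0,0,0]],[[0,0,0],[0,0,0]]])

```text
time_s: 12.05
eef_pos: [537.6, 89.6, 103.2]
ee_rot: [0.002, 0.656, 0.755, 0.002]
force: [1.1, -0.6, -1.6]
grip_width: 0.654
```

```bash
python3 - <<'E'
from h import *
plan((545,290,100,1.71),(545,290,6,1.71))
a=cv2.resize(cams.capture("scene")[120:360,190:510],None,fx=2.5,fy=2.5,interpolation=cv2.INTER_CUBIC)
cv2.imwrite("pics/s4.png",a[:,:,::-1])
E
```

```text
t 12.05 pos [537.6  89.6 103.2] phi 1.71 tilt 0.34 w 0.654 F [ 1.1 -0.6 -1.6] j6 -1.76
  to (545, 290, 100, 1.71) mm [197.5  35.1   3.2] rows 5 unit/row [0.0527 0.0094 0.0008]
  to (545, 290, 6, 1.71) mm [ 0.  0. 94.] rows 3 unit/row [0.     0.     0.0418]
```

View pics/s4.png

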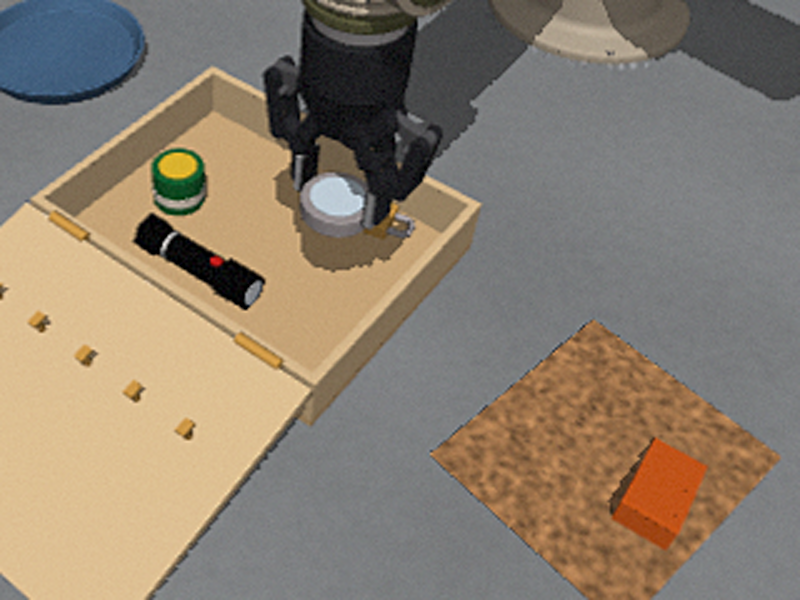

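```bash
python3 - <<'E'
from h import *
print(onz("scene",(190+337/2.5,120+197/2.5),115.5), onz("scene",(190+340/2.5,120+197/2.5),115.5))
print([(d['pixel'],onz("scene",d['pixel'],99.5).round(1),d['p']) for d in cams.tip_of("scene","mirror")])
cams.capture("top");print([(d['pixel'],onz("top",d['pixel'],99.5).round(1),d['p']) for d in cams.tip_of("top","mirror")])
E
```

```text
[539.12255534  90.31897083 115.5       ] [537.44794999  91.89842754 115.5       ]
[([325.5, 203.4], array([534.6,  89.8,  99.5]), 0.88)]
[]
```

Mirror centre is at the TCP within 2 mm. Carry it to the mat.

play_rows(steps=[[[0.03,0.005,0],[0,0,0]],[[0.045,0.008,0],[0,0,0]],[[0.045,0.008,0],[0,0,0]],[[0.045,0.008,0],[0,0,0]],[[0.045,0.008,0],[0,0,0]],[[0.045,0.008,0],[0,0,0]],[[0.008,0.002,0],[0,0,0]],[[0,0,0.03],[0,0,0]],[[0,0,0.03],[0,0,0]],[[0,0,0.03],[0,0,0]],[[0,0,0.025],[0,0,0]],[[0,0,0.01],[0,0,0]],[[0,0,0],[0,0,0]],[[0,0,0],[0,0,0]]])

```text
time_s: 13.65
eef_pos: [543.5, 289.4, 5.9]
ee_rot: [-0.0, 0.656, 0.754, -0.0]
force: [-0.3, -0.2, -1.8]
grip_width: 0.659
```

play_rows(steps=[[[0,0,0],[0,0,0]],[[0,0,0],[0,0,0]],[[0,0,0],[0,0,0]],[[0,0,-0.01],[0,0,0]],[[0,0,-0.03],[0,0,0]],[[0,0,-0.04],[0,0,0]],[[0,0,-0.05],[0,0,0]],[[0,0,0],[0,0,0]]], grip=0.15)

```text
time_s: 14.45
eef_pos: [546.0, 290.7, 109.7]
ee_rot: [0.003, 0.656, 0.755, 0.004]
force: [1.2, 0.6, 0.3]
grip_width: 0.848
```

```bash
python3 - <<'E'
from h import *
plan((557.5,-77,80,1.71),(557.5,-77,20,1.71))
E
```

```text
t 14.45 pos [546.  290.7 109.7] phi 1.7102 tilt 0.56 w 0.848 F [1.2 0.6 0.3] j6 -1.41
  to (557.5, -77, 80, 1.71) mm [-365.8  -39.6   29.7] rows 9 unit/row [-0.0542 -0.0059  0.0044]
  to (557.5, -77, 20, 1.71) mm [ 0.  0. 60.] rows 2 unit/row [0.   0.   0.04]
```

play_rows(steps=[[[-0.03,-0.005,0],[0,0,0]],[[-0.05,-0.005,0],[0,0,0]],[[-0.05,-0.005,0],[0,0,0]],[[-0.05,-0.005,0],[0,0,0]],[[-0.05,-0.005,0],[0,0,0]],[[-0.05,-0.005,0],[0,0,0]],[[-0.05,-0.005,0],[0,0,0]],[[-0.05,-0.005,0],[0,0,0]],[[-0.05,-0.005,0],[0,0,0]],[[-0.05,-0.005,0.01],[0,0,0]],[[-0.008,-0.002,0.02],[0,0,0]],[[0,0,0],[0,0,0]],[[0,0,0],[0,0,0]]], grip=0.2)

```text
time_s: 15.75
eef_pos: [555.7, -77.5, 81.5]
ee_rot: [-0.0, 0.656, 0.755, 0.0]
force: [-0.3, 0.2, 0.1]
grip_width: 0.799
```

```bash
python3 - <<'E'
from h import *
plan((557.5,-77,18,1.71))
a=cv2.resize(cams.capture("scene")[120:360,190:510],None,fx=2.5,fy=2.5,interpolation=cv2.INTER_CUBIC)
cv2.imwrite("pics/s5.png",a[:,:,::-1])
E
```

```text
t 15.75 pos [555.7 -77.5  81.5] phi 1.7102 tilt 0.02 w 0.799 F [-0.3  0.2  0.1] j6 -2.06
  to (557.5, -77, 18, 1.71) mm [ 0.3  1.8 63.5] rows 2 unit/row [0.0002 0.0012 0.0424]
```

View pics/s5.png

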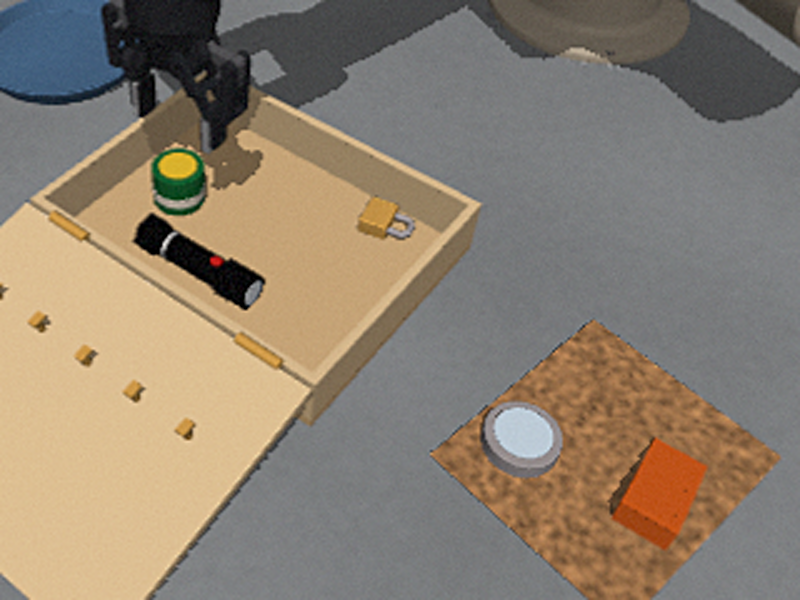

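The mirror (521,438) and doorstop (658,495) lie flat on the mat. The gripper is above the tin, so descend.

play_rows(steps=[[[0,0.0024,0.025],[0,0,0]],[[0,0,0.025],[0,0,0]],[[0,0,0.02],[0,0,0]],[[0,0,0.014],[0,0,0]],[[0,0,0],[0,0,0]],[[0,0,0],[0,0,0]]])

```text
time_s: 16.4
eef_pos: [558.0, -77.5, 19.1]
ee_rot: [0.0, 0.656, 0.755, 0.0]
force: [-0.1, -0.4, -0.3]
grip_width: 0.801
```

play_rows(steps=[[[0,0,0],[0,0,0]],[[0,0,0],[0,0,0]],[[0,0,0],[0,0,0]],[[0,0,0],[0,0,0]],[[0,0,0],[0,0,0]]], grip=1, squeeze=40)

```text
time_s: 16.9
eef_pos: [558.1, -77.8, 19.4]
ee_rot: [0.001, 0.656, 0.755, 0.0]
force: [-0.7, 1.7, 5.6]
grip_width: 0.549
```

```bash
python3 - <<'E'
from h import *
plan((557.5,-77,113,1.71),(455,295,113,1.71),(455,295,14,1.71))
E
```

```text
t 16.9 pos [558.1 -77.8  19.4] phi 1.71 tilt 0.1 w 0.549 F [-0.7  1.7  5.6] j6 -2.06
  to (557.5, -77, 113, 1.71) mm [  0.9  -0.5 -93.6] rows 3 unit/row [ 0.0004 -0.0002 -0.0416]
  to (455, 295, 113, 1.71) mm [382.6 -49.9  -0. ] rows 9 unit/row [ 0.0567 -0.0074 -0.    ]
  to (455, 295, 14, 1.71) mm [ 0.  0. 99.] rows 3 unit/row [0.    0.    0.044]
```

play_rows(steps=[[[0,0,-0.015],[0,0,0]],[[0,0,-0.03],[0,0,0]],[[0,0,-0.04],[0,0,0]],[[0,0,-0.04],[0,0,0]],[[0,0,0],[0,0,0]],[[0.03,-0.006,0],[0,0,0]],[[0.05,-0.006,0],[0,0,0]],[[0.05,-0.006,0],[0,0,0]],[[0.05,-0.006,0],[0,0,0]],[[0.05,-0.006,0],[0,0,0]],[[0.05,-0.006,0],[0,0,0]],[[0.05,-0.006,0],[0,0,0]],[[0.05,-0.006,0],[0,0,0]],[[0.05,-0.006,0],[0,0,0]],[[0.05,-0.006,0],[0,0,0]],[[0.03,-0.006,0],[0,0,0]],[[0,0,0],[0,0,0]],[[0,0,0],[0,0,0]]])

```text
time_s: 18.7
eef_pos: [455.2, 294.0, 111.7]
ee_rot: [-0.0, 0.656, 0.755, -0.0]
force: [1.3, -0.3, -0.2]
grip_width: 0.551
```

```bash
python3 - <<'E'
from h import *
plan((455,295,15,1.71))
E
```

```text
t 18.7 pos [455.2 294.  111.7] phi 1.7108 tilt 0.05 w 0.551 F [ 1.3 -0.3 -0.2] j6 -1.35
  to (455, 295, 15, 1.71) mm [ 1.1 -0.1 96.7] rows 3 unit/row [ 0.0005 -0.      0.043 ]
```

play_rows(steps=[[[0,0,0.035],[0,0,0]],[[0,0,0.035],[0,0,0]],[[0,0,0.03],[0,0,0]],[[0,0,0.02],[0,0,0]],[[0,0,0.0085],[0,0,0]],[[0,0,0],[0,0,0]],[[0,0,0],[0,0,0]]])

```text
time_s: 19.4
eef_pos: [456.1, 293.6, 16.1]
ee_rot: [0.0, 0.657, 0.754, 0.0]
force: [-0.2, -0.3, -0.5]
grip_width: 0.547
```

play_rows(steps=[[[0,0,0],[0,0,0]],[[0,0,0],[0,0,0]],[[0,0,0],[0,0,0]],[[0,0,0],[0,0,0]],[[0,0,-0.02],[0,0,0]],[[0,0,-0.03],[0,0,0]],[[0,0,-0.04],[0,0,0]],[[0,0,-0.04],[0,0,0]],[[0,0,0],[0,0,0]]], grip=0.2)

```text
time_s: 20.3
eef_pos: [457.2, 294.9, 117.0]
ee_rot: [0.002, 0.656, 0.755, 0.003]
force: [0.9, 0.2, -0.0]
grip_width: 0.798
```

```bash
python3 - <<'E'
from h import *
plan((606.5,1,105,1.71-np.pi/2),(606.5,1,105,1.71))
for n in("top","scene"):
    im=cams.capture(n); cv2.imwrite(f"pics/{n}6.png",im[:,:,::-1])
    x0,y0,w,h=(185,140,195,170) if n=="top" else (200,140,310,230)
    cv2.imwrite(f"pics/{n}6z.png",cv2.resize(im[y0:y0+h,x0:x0+w],None,fx=4 if n=="top" else 2.5,fy=3.5 if n=="top" else 2.5,interpolation=cv2.INTER_CUBIC)[:,:,::-1])
E
```

```text
t 20.3 pos [457.2 294.9 117. ] phi 1.7102 tilt 0.41 w 0.798 F [ 0.9  0.2 -0. ] j6 -1.35
  to (606.5, 1, 105, 0.1392036732051034) mm [107.  311.8  12. ] rows 8 unit/row [0.0178 0.052  0.002 ]
  to (606.5, 1, 105, 1.71) mm [ 0.  0. -0.] rows 1 unit/row [ 0.  0. -0.]
```

View pics/top6z.png

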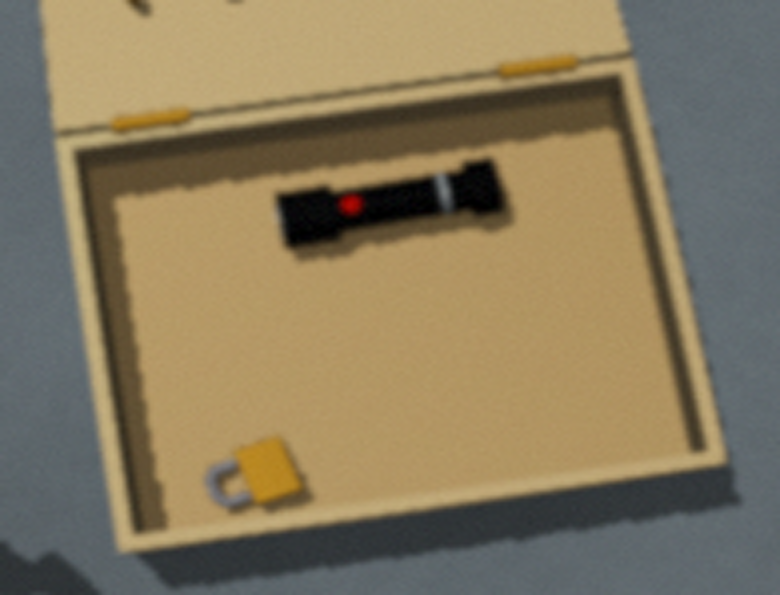

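View pics/scene6z.png

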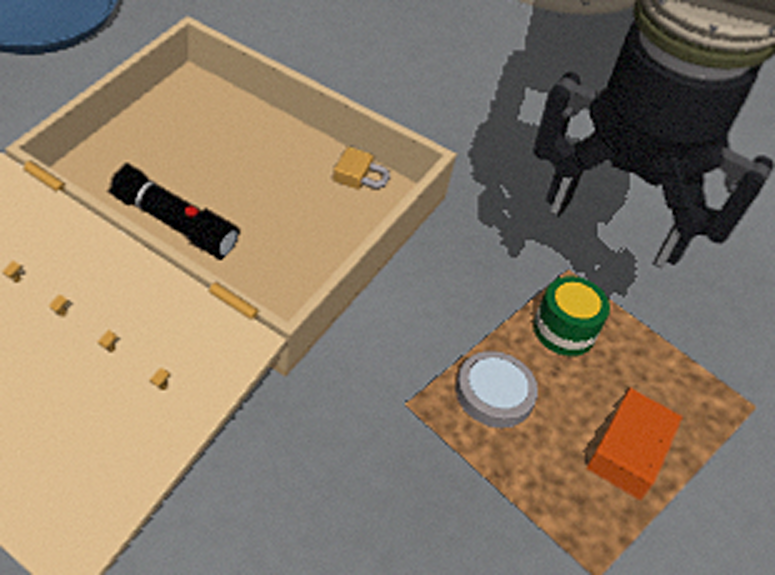

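All three lie on the mat, upright, and the torch and padlock are untouched. Refine the torch pose.

```bash
python3 - <<'E'
from h import *
T=lambda p:(185-.4+p[0]/4,140-.4+p[1]/3.5); S=lambda p:(200-.3+p[0]/2.5,140-.3+p[1]/2.5)
a=onz("top",T((283,221)),23);b=onz("top",T((500,186)),23);print(a,b,(a+b)/2,np.linalg.norm(a-b),np.arctan2((a-b)[1],(a-b)[0])-np.pi/2)
a=onz("scene",S((230,240)),23);b=onz("scene",S((117,182)),23);print(a,b,(a+b)/2,np.linalg.norm(a-b),np.arctan2((a-b)[1],(a-b)[0])-np.pi/2)
for n in("top","scene"): print([(d['pixel'],onz(n,d['pixel'],8).round(1),d['p']) for d in cams.tip_of(n,"torch")])
E
```

```text
[597.75117338  56.94643505  23.        ] [614.57116794 -56.7815495   23.        ] [6.06161171e+02 8.24427742e-02 2.30000000e+01] 114.96506725120807 0.1468323066541315
[593.9888561   58.30941412  23.        ] [619.3365894  -56.13683563  23.        ] [606.66272275   1.08628924  23.        ] 117.21967268591908 0.21796302250500577
[([281.5, 197.3], array([610.7,   1.9,   8. ]), 0.67)]
[([268.9, 226.4], array([602.3,  -2.9,   8. ]), 0.7)]
```

play_rows(steps=[[[-0.032,0.012,0],[0,0,0]],[[-0.048,0.0166,0],[0,0,0]],[[-0.048,0.0166,0],[0,0,0]],[[-0.048,0.0166,0],[0,0,0]],[[-0.048,0.0166,0],[0,0,0]],[[-0.048,0.0166,0],[0,0,0]],[[-0.048,0.0166,0],[0,0,0]],[[-0.048,0.0166,0],[0,0,0]],[[-0.048,0.0146,0],[0,0,0]],[[0,0,0],[0,0,0.18]],[[0,0,0],[0,0,0.18]],[[0,0,0],[0,0,0.18]],[[0,0,0],[0,0,0.18]],[[0,0,0],[0,0,0.18]],[[0,0,0],[0,0,0.18]],[[0,0,0],[0,0,0.18]],[[0,0,0],[0,0,0.18]],[[0,0,0],[0,0,0.18]],[[0,0,0],[0,0,0.18]]], grip=0.4)

```text
time_s: 22.4
eef_pos: [604.3, 0.1, 111.7]
ee_rot: [-0.0, 0.989, 0.145, -0.001]
force: [-0.3, 0.8, -0.2]
grip_width: 0.597
```

play_rows(steps=[[[0,0,0.01],[0,0,0.18]],[[0,0,0.02],[0,0,0]],[[0,0,0],[0,0,0]],[[0,0,0],[0,0,0]]])

```text
time_s: 22.8
eef_pos: [604.5, 0.1, 90.0]
ee_rot: [-0.0, 0.997, 0.078, -0.001]
force: [-0.1, -0.3, 0.3]
grip_width: 0.602
```

```bash
python3 - <<'E'
from h import *
plan((606.5,0.5,12,.15))
a=cv2.resize(cams.capture("scene")[120:300,190:430],None,fx=3.3,fy=3.3,interpolation=cv2.INTER_CUBIC)
cv2.imwrite("pics/s7.png",a[:,:,::-1])
E
```

```text
t 22.8 pos [6.045e+02 1.000e-01 9.000e+01] phi 0.1553 tilt 0.09 w 0.602 F [-0.1 -0.3  0.3] j6 -0.35
  to (606.5, 0.5, 12, 0.15) mm [ 2.  -0.1 78. ] rows 2 unit/row [ 0.0013 -0.0001  0.052 ]
```

View pics/s7.png

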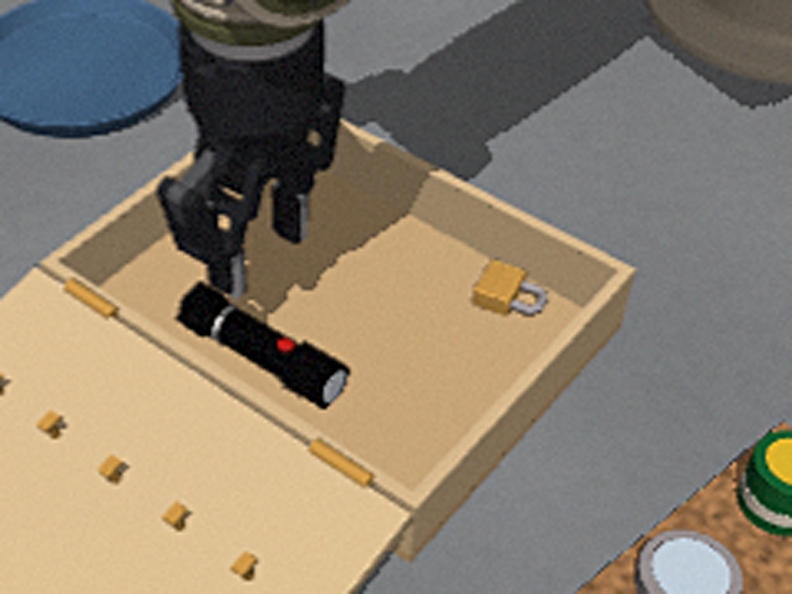

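The jaws stand across the torch axis at mid-length. Descend and grip.

play_rows(steps=[[[0.003,0,0.03],[0,0,0]],[[0,0,0.03],[0,0,0]],[[0,0,0.02],[0,0,0]],[[0,0,0.015],[0,0,0]],[[0,0,0.006],[0,0,0]],[[0,0,0],[0,0,0]],[[0,0,0],[0,0,0]]])

```text
time_s: 23.55
eef_pos: [607.6, 0.3, 15.7]
ee_rot: [0.0, 0.997, 0.077, 0.001]
force: [0.6, -0.2, 0.5]
grip_width: 0.602
```

play_rows(steps=[[[0,0,0],[0,0,0]],[[0,0,0],[0,0,0]],[[0,0,0],[0,0,0]],[[0,0,0],[0,0,0]],[[0,0,0],[0,0,0]],[[0,0,0],[0,0,0]]], grip=1, squeeze=40)

```text
time_s: 24.15
eef_pos: [607.4, 0.3, 15.7]
ee_rot: [0.0, 0.997, 0.077, 0.0]
force: [-1.1, 0.5, 5.1]
grip_width: 0.271
```

```bash
python3 - <<'E'
from h import *
plan((606,0.5,110,.155),(503,-333,110,.155),(503,-333,13,.155))
E
```

```text
t 24.15 pos [6.074e+02 3.000e-01 1.570e+01] phi 0.155 tilt 0.06 w 0.271 F [-1.1  0.5  5.1] j6 -0.35
  to (606, 0.5, 110, 0.155) mm [ -1.4  -0.4 -94.3] rows 3 unit/row [-0.0006 -0.0002 -0.0419]
  to (503, -333, 110, 0.155) mm [-153.3  313.6   -0. ] rows 8 unit/row [-0.0255  0.0523 -0.    ]
  to (503, -333, 13, 0.155) mm [ 0.  0. 97.] rows 3 unit/row [0.     0.     0.0431]
```

play_rows(steps=[[[0,0,-0.015],[0,0,0]],[[0,0,-0.03],[0,0,0]],[[0,0,-0.04],[0,0,0]],[[0,0,-0.04],[0,0,0]],[[0,0,0],[0,0,0]],[[-0.015,0.03,0],[0,0,0]],[[-0.0225,0.046,0],[0,0,0]],[[-0.0225,0.046,0],[0,0,0]],[[-0.0225,0.046,0],[0,0,0]],[[-0.0225,0.046,0],[0,0,0]],[[-0.0225,0.046,0],[0,0,0]],[[-0.0225,0.046,0],[0,0,0]],[[-0.0225,0.046,0],[0,0,0]],[[-0.0225,0.046,0],[0,0,0]],[[-0.0095,0.02,0],[0,0,0]],[[0,0,0],[0,0,0]],[[0,0,0],[0,0,0]]])

```text
time_s: 25.85
eef_pos: [504.0, -332.0, 108.2]
ee_rot: [-0.001, 0.997, 0.077, -0.0]
force: [0.5, 0.3, -2.0]
grip_width: 0.277
```

```bash
python3 - <<'E'
from h import *
plan((503,-333,14,.155))
for n in("top","scene"):
    im=cams.capture(n); 
    x0,y0,w,h=(360,140,200,170) if n=="top" else (100,60,240,180)
    cv2.imwrite(f"pics/{n}8z.png",cv2.resize(im[y0:y0+h,x0:x0+w],None,fx=3,fy=3,interpolation=cv2.INTER_CUBIC)[:,:,::-1])
E
```

```text
t 25.85 pos [ 504.  -332.   108.2] phi 0.155 tilt 0.08 w 0.277 F [ 0.5  0.3 -2. ] j6 -0.93
  to (503, -333, 14, 0.155) mm [-1.1  0.8 94.2] rows 3 unit/row [-0.0005  0.0004  0.0419]
```

View pics/scene8z.png

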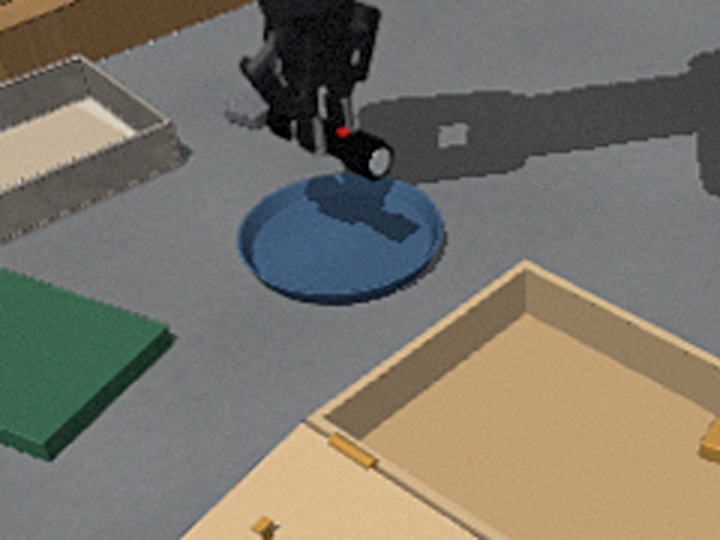

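View pics/top8z.png

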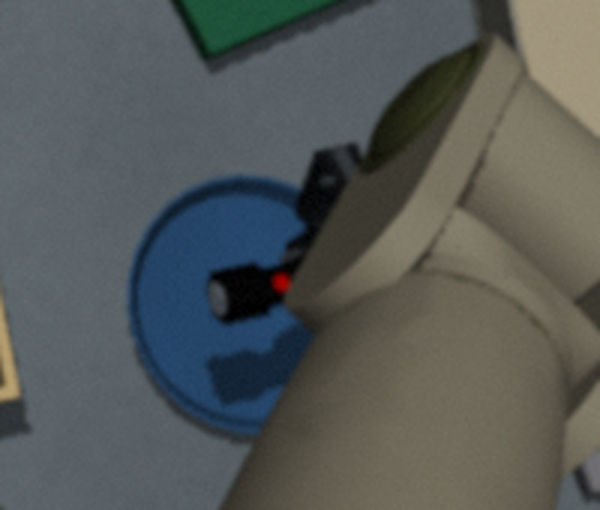

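The torch is held level over the dish, head at (377,160) in the scene crop. Lower it.

play_rows(steps=[[[0,0,0.03],[0,0,0]],[[0,0,0.03],[0,0,0]],[[0,0,0.03],[0,0,0]],[[0,0,0.02],[0,0,0]],[[0,0,0.0115],[0,0,0]],[[0,0,0],[0,0,0]],[[0,0,0.003],[0,0,0]],[[0,0,0],[0,0,0]]])

```text
time_s: 26.75
eef_pos: [504.2, -333.2, 16.0]
ee_rot: [0.0, 0.997, 0.077, 0.0]
force: [-0.5, 0.9, -1.9]
grip_width: 0.276
```

play_rows(steps=[[[0,0,0.002],[0,0,0]],[[0,0,0.001],[0,0,0]],[[0,0,0],[0,0,0]]])

```text
time_s: 27.05
eef_pos: [503.9, -333.1, 13.1]
ee_rot: [0.0, 0.997, 0.077, 0.0]
force: [-1.0, 0.6, -2.1]
grip_width: 0.276
```

play_rows(steps=[[[0,0,0],[0,0,0]],[[0,0,0],[0,0,0]],[[0,0,0],[0,0,0]],[[0,0,0],[0,0,0]],[[0,0,-0.015],[0,0,0]],[[0,0,-0.03],[0,0,0]],[[0,0,-0.04],[0,0,0]],[[0,0,-0.05],[0,0,0]],[[0,0,0],[0,0,0]]], grip=0.4)

```text
time_s: 27.95
eef_pos: [505.7, -334.7, 120.4]
ee_rot: [0.004, 0.997, 0.077, 0.003]
force: [0.9, 0.5, 0.7]
grip_width: 0.601
```

```bash
python3 - <<'E'
from h import *
plan((544,290,107,.155))
for n in("top","scene"):
    im=cams.capture(n); cv2.imwrite(f"pics/{n}9.png",im[:,:,::-1])
    x0,y0,w,h=(360,140,200,170) if n=="top" else (100,60,240,180)
    cv2.imwrite(f"pics/{n}9z.png",cv2.resize(im[y0:y0+h,x0:x0+w],None,fx=3,fy=3,interpolation=cv2.INTER_CUBIC)[:,:,::-1])
    for t in("torch","doorstop","mirror","tin"): print(n,t,[(onz(n,d['pixel'],5).round(1),d['p']) for d in cams.tip_of(n,t)][:2])
E
```

```text
t 27.95 pos [ 505.7 -334.7  120.4] phi 0.155 tilt 0.57 w 0.601 F [0.9 0.5 0.7] j6 -0.93
  to (544, 290, 107, 0.155) mm [ 134.2 -611.3   13.4] rows 14 unit/row [ 0.0128 -0.0582  0.0013]
top torch [(array([ 502.9, -325.4,    5. ]), 0.91)]
top doorstop [(array([503. , 386.4,   5. ]), 0.71)]
top mirror [(array([547.1, 294.9,   5. ]), 0.77)]
top tin [(array([458.2, 288.8,   5. ]), 0.77)]
scene torch [(array([ 508.3, -322.9,    5. ]), 0.67)]
scene doorstop [(array([510.3, 386.3,   5. ]), 0.68)]
scene mirror [(array([543.9, 287.3,   5. ]), 0.71), (array([ 503.5, -338.6,    5. ]), 0.25)]
scene tin [(array([454.1, 294.9,   5. ]), 0.6)]
```

View pics/scene9z.png

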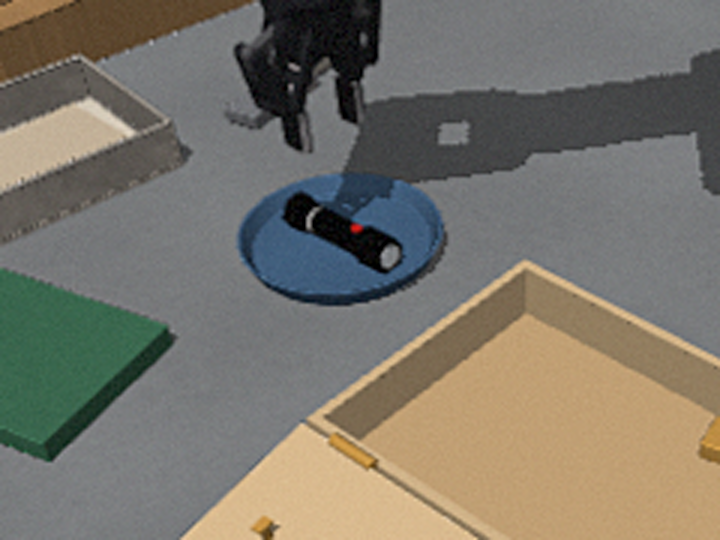

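View pics/top9.png

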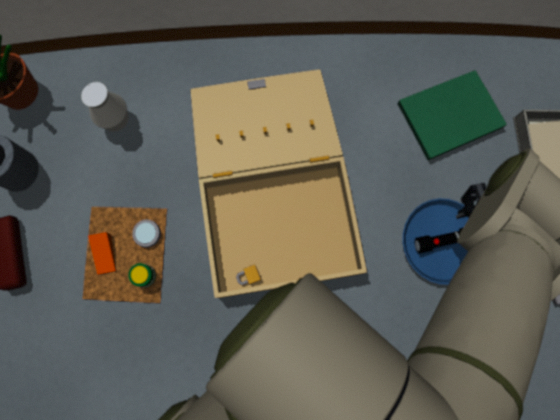

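The torch lies flat near the dish centre, head at (388,255) in the crop. Now the return, mirror first.

play_rows(steps=[[[0.006,-0.03,0],[0,0,0]],[[0.0123,-0.056,0],[0,0,0]],[[0.0123,-0.056,0],[0,0,0]],[[0.0123,-0.056,0],[0,0,0]],[[0.0123,-0.056,0],[0,0,0]],[[0.0123,-0.056,0],[0,0,0]],[[0.0123,-0.056,0],[0,0,0]],[[0.0123,-0.056,0],[0,0,0]],[[0.0123,-0.056,0],[0,0,0]],[[0.0123,-0.056,0],[0,0,0]],[[0.0123,-0.056,0],[0,0,0]],[[0.0123,-0.056,0],[0,0,0]],[[0.0123,-0.056,0],[0,0,0]],[[0.0123,-0.056,0],[0,0,0]],[[0.0123,-0.056,0],[0,0,0]],[[0,0,0],[0,0,0]]], grip=0.15)

```text
time_s: 30.05
eef_pos: [541.0, 295.1, 113.8]
ee_rot: [-0.0, 0.997, 0.08, 0.0]
force: [0.1, -0.3, -0.5]
grip_width: 0.847
```

play_rows(steps=[[[0,0,0],[0,0,-0.18]],[[0,0,0],[0,0,-0.18]],[[0,0,0],[0,0,-0.18]],[[0,0,0],[0,0,-0.18]],[[0,0,0],[0,0,-0.18]],[[0,0,0],[0,0,-0.18]],[[0,0,0],[0,0,-0.18]],[[0,0,0],[0,0,-0.18]],[[0,0,0],[0,0,-0.18]],[[0,0,0],[0,0,-0.18]],[[0,0,0],[0,0,-0.18]],[[0,0,0],[0,0,0]],[[0,0,0],[0,0,0]]])

```text
time_s: 31.35
eef_pos: [541.8, 290.4, 114.2]
ee_rot: [-0.0, 0.658, 0.753, -0.0]
force: [0.3, 0.0, -0.5]
grip_width: 0.848
```

```bash
python3 - <<'E'
from h import *
plan((543.5,289.4,70,1.71),(543.5,289.4,6,1.71))
E
```

```text
t 31.35 pos [541.8 290.4 114.2] phi 1.7059 tilt 0.02 w 0.848 F [ 0.3  0.  -0.5] j6 -1.4
  to (543.5, 289.4, 70, 1.71) mm [-1.3  1.6 44.2] rows 1 unit/row [-0.0017  0.0021  0.0589]
  to (543.5, 289.4, 6, 1.71) mm [ 0.  0. 64.] rows 2 unit/row [0.     0.     0.0427]
```

play_rows(steps=[[[-0.001,0.001,0.03],[0,0,-0.004]],[[0,0,0.04],[0,0,0]],[[0,0,0.03],[0,0,0]],[[0,0,0],[0,0,0]],[[0,0,0],[0,0,0]]])

```text
time_s: 31.85
eef_pos: [542.9, 290.1, 39.9]
ee_rot: [0.0, 0.656, 0.755, 0.0]
force: [-0.1, 0.1, 0.6]
grip_width: 0.85
```

```bash
python3 - <<'E'
from h import *
plan((543.5,289.4,6,1.71))
E
```

```text
t 31.85 pos [542.9 290.1  39.9] phi 1.7113 tilt 0.02 w 0.85 F [-0.1  0.1  0.6] j6 -1.41
  to (543.5, 289.4, 6, 1.71) mm [-0.8  0.5 33.9] rows 1 unit/row [-0.0011  0.0006  0.0453]
```

play_rows(steps=[[[-0.001,0.0006,0.02],[0,0,0]],[[0,0,0.018],[0,0,0]],[[0,0,0.007],[0,0,0]],[[0,0,0],[0,0,0]],[[0,0,0],[0,0,0]]])

```text
time_s: 32.35
eef_pos: [543.3, 289.5, 5.7]
ee_rot: [0.0, 0.655, 0.756, 0.0]
force: [-0.0, 0.6, 0.2]
grip_width: 0.848
```

play_rows(steps=[[[0,0,0],[0,0,0]],[[0,0,0],[0,0,0]],[[0,0,0],[0,0,0]],[[0,0,0],[0,0,0]],[[0,0,0],[0,0,0]],[[0,0,0],[0,0,0]]], grip=1, squeeze=40)

```text
time_s: 32.95
eef_pos: [543.6, 289.6, 6.5]
ee_rot: [0.0, 0.655, 0.756, 0.001]
force: [-0.7, 0.0, 5.4]
grip_width: 0.654
```

play_rows(steps=[[[0,0,-0.01],[0,0,0]],[[0,0,-0.02],[0,0,0]],[[0,0,-0.03],[0,0,0]],[[0,0,-0.035],[0,0,0]],[[0,0,-0.035],[0,0,0]],[[0,0,0],[0,0,0]],[[0,0,0],[0,0,0]]])

```text
time_s: 33.65
eef_pos: [543.1, 289.5, 103.4]
ee_rot: [0.0, 0.655, 0.756, 0.0]
force: [-0.3, 0.2, -2.5]
grip_width: 0.656
```

```bash
python3 - <<'E'
from h import *
plan((536.5,89.7,105,1.71))
E
```

```text
t 33.65 pos [543.1 289.5 103.4] phi 1.7132 tilt 0.04 w 0.656 F [-0.3  0.2 -2.5] j6 -1.41
  to (536.5, 89.7, 105, 1.71) mm [-196.9  -34.3   -1.6] rows 5 unit/row [-0.0525 -0.0091 -0.0004]
```

play_rows(steps=[[[-0.03,-0.005,0],[0,0,0]],[[-0.045,-0.008,0],[0,0,0]],[[-0.045,-0.008,0],[0,0,0]],[[-0.045,-0.008,0],[0,0,0]],[[-0.045,-0.008,0],[0,0,0]],[[-0.045,-0.007,0],[0,0,0]],[[-0.0075,0,0],[0,0,0]],[[0,0,0.03],[0,0,0]],[[0,0,0.03],[0,0,0]],[[0,0,0.02],[0,0,0]],[[0,0,0],[0,0,0]],[[0,0,0],[0,0,0]]])

```text
time_s: 34.85
eef_pos: [538.3, 90.3, 42.9]
ee_rot: [-0.0, 0.655, 0.756, -0.0]
force: [0.5, 0.1, -0.5]
grip_width: 0.656
```

```bash
python3 - <<'E'
from h import *
plan((536.5,89.7,11,1.71))
E
```

```text
t 34.85 pos [538.3  90.3  42.9] phi 1.7135 tilt 0.05 w 0.656 F [ 0.5  0.1 -0.5] j6 -1.76
  to (536.5, 89.7, 11, 1.71) mm [-0.4 -1.8 31.9] rows 1 unit/row [-0.0005 -0.0025  0.0425]
```

play_rows(steps=[[[-0.0006,-0.0024,0.02],[0,0,0]],[[0,0,0.015],[0,0,0]],[[0,0,0.006],[0,0,0]],[[0,0,0],[0,0,0]],[[0,0,0],[0,0,0]]])

```text
time_s: 35.35
eef_pos: [537.0, 89.2, 12.7]
ee_rot: [0.0, 0.655, 0.756, 0.0]
force: [-0.6, -0.2, -1.3]
grip_width: 0.661
```

play_rows(steps=[[[0,0,0.001],[0,0,0]],[[0,0,0],[0,0,0]]])

```text
time_s: 35.55
eef_pos: [536.8, 89.2, 11.8]
ee_rot: [0.0, 0.655, 0.756, 0.0]
force: [0.3, 0.3, -1.4]
grip_width: 0.653
```

play_rows(steps=[[[0,0,0],[0,0,0]],[[0,0,0],[0,0,0]],[[0,0,0],[0,0,0]],[[0,0,-0.01],[0,0,0]],[[0,0,-0.03],[0,0,0]],[[0,0,-0.04],[0,0,0]],[[0,0,-0.05],[0,0,0]],[[0,0,0],[0,0,0]],[[0,0,0],[0,0,0]]], grip=0.15)

```text
time_s: 36.45
eef_pos: [536.9, 89.2, 109.8]
ee_rot: [0.001, 0.655, 0.756, 0.001]
force: [-0.5, -0.3, -0.3]
grip_width: 0.848
```

```bash
python3 - <<'E'
from h import *
plan((456.1,293.6,110,1.71))
a=cv2.resize(cams.capture("scene")[120:360,190:510],None,fx=2.5,fy=2.5,interpolation=cv2.INTER_CUBIC)
cv2.imwrite("pics/s10.png",a[:,:,::-1])
print([(d['pixel'],onz("scene",d['pixel'],8).round(1),d['p']) for d in cams.tip_of("scene","mirror")])
E
```

```text
t 36.45 pos [536.9  89.2 109.8] phi 1.7131 tilt 0.1 w 0.848 F [-0.5 -0.3 -0.3] j6 -1.76
  to (456.1, 293.6, 110, 1.71) mm [ 2.136e+02 -5.170e+01 -2.000e-01] rows 5 unit/row [ 0.057  -0.0138 -0.    ]
[([323.4, 233.9], array([532.6,  92.1,   8. ]), 0.55)]
```

View pics/s10.png

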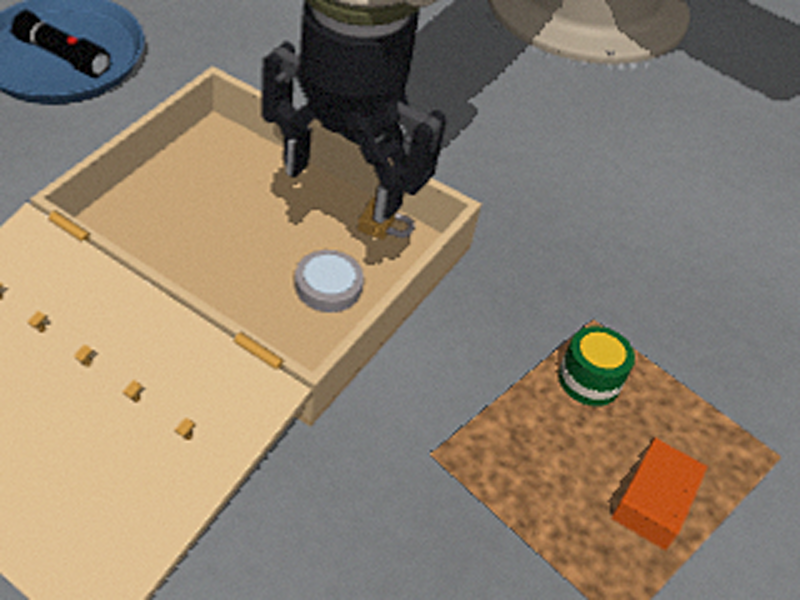

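The mirror is at (329,280), against (331,281) before it was moved. Next the tin.

play_rows(steps=[[[0.03,-0.008,0],[0,0,0]],[[0.05,-0.012,0],[0,0,0]],[[0.05,-0.012,0],[0,0,0]],[[0.05,-0.012,0],[0,0,0]],[[0.05,-0.012,0],[0,0,0]],[[0.05,-0.012,0],[0,0,0]],[[0.005,-0.001,0],[0,0,0]],[[0,0,0.03],[0,0,0]],[[0,0,0.02],[0,0,0]],[[0,0,0],[0,0,0]],[[0,0,0],[0,0,0]]], grip=0.2)

```text
time_s: 37.65
eef_pos: [455.2, 293.1, 71.4]
ee_rot: [-0.0, 0.655, 0.755, -0.0]
force: [-0.4, 0.4, 0.2]
grip_width: 0.803
```

```bash
python3 - <<'E'
from h import *
plan((456.1,293.6,14.5,1.71))
E
```

```text
t 37.65 pos [455.2 293.1  71.4] phi 1.7127 tilt 0.06 w 0.803 F [-0.4  0.4  0.2] j6 -1.36
  to (456.1, 293.6, 14.5, 1.71) mm [ 0.4  0.9 56.9] rows 2 unit/row [0.0003 0.0006 0.0379]
```

play_rows(steps=[[[0,0.001,0.025],[0,0,0]],[[0,0,0.025],[0,0,0]],[[0,0,0.018],[0,0,0]],[[0,0,0.008],[0,0,0]],[[0,0,0],[0,0,0]],[[0,0,0],[0,0,0]]])

```text
time_s: 38.25
eef_pos: [456.4, 293.7, 15.3]
ee_rot: [0.0, 0.655, 0.756, 0.001]
force: [0.4, 0.7, 0.4]
grip_width: 0.803
```

play_rows(steps=[[[0,0,0],[0,0,0]],[[0,0,0],[0,0,0]],[[0,0,0],[0,0,0]],[[0,0,0],[0,0,0]],[[0,0,0],[0,0,0]]], grip=1, squeeze=40)

```text
time_s: 38.75
eef_pos: [456.3, 293.8, 15.5]
ee_rot: [0.0, 0.655, 0.756, 0.001]
force: [-0.4, 0.3, 6.3]
grip_width: 0.544
```

play_rows(steps=[[[0,0,-0.015],[0,0,0]],[[0,0,-0.03],[0,0,0]],[[0,0,-0.04],[0,0,0]],[[0,0,-0.045],[0,0,0]],[[0,0,0],[0,0,0]],[[0,0,0],[0,0,0]]])

```text
time_s: 39.35
eef_pos: [455.9, 293.6, 112.7]
ee_rot: [0.0, 0.655, 0.756, 0.001]
force: [0.2, -0.6, -1.6]
grip_width: 0.55
```

```bash
python3 - <<'E'
from h import *
plan((558.1,-77.7,112,1.71))
E
```

```text
t 39.35 pos [455.9 293.6 112.7] phi 1.7131 tilt 0.07 w 0.55 F [ 0.2 -0.6 -1.6] j6 -1.36
  to (558.1, -77.7, 112, 1.71) mm [-381.9   49.7    0.7] rows 9 unit/row [-0.0566  0.0074  0.0001]
```

Tin home TCP z is 15.5 + 5 = 20.5.

play_rows(steps=[[[-0.03,0.004,0],[0,0,0]],[[-0.05,0.0065,0],[0,0,0]],[[-0.05,0.0065,0],[0,0,0]],[[-0.05,0.0065,0],[0,0,0]],[[-0.05,0.0065,0],[0,0,0]],[[-0.05,0.0065,0],[0,0,0]],[[-0.05,0.0065,0],[0,0,0]],[[-0.05,0.0065,0],[0,0,0]],[[-0.05,0.0065,0],[0,0,0]],[[-0.05,0.0065,0],[0,0,0]],[[-0.03,0.004,0],[0,0,0]],[[0,0,0.03],[0,0,0]],[[0,0,0.03],[0,0,0]],[[0,0,0.02],[0,0,0]],[[0,0,0],[0,0,0]],[[0,0,0],[0,0,0]]])

```text
time_s: 40.95
eef_pos: [559.3, -77.9, 51.7]
ee_rot: [-0.001, 0.655, 0.756, -0.0]
force: [-0.2, 0.2, -0.3]
grip_width: 0.549
```

```bash
python3 - <<'E'
from h import *
plan((558.1,-77.7,21,1.71))
E
```

```text
t 40.95 pos [559.3 -77.9  51.7] phi 1.7131 tilt 0.07 w 0.549 F [-0.2  0.2 -0.3] j6 -2.06
  to (558.1, -77.7, 21, 1.71) mm [ 0.4 -1.1 30.7] rows 1 unit/row [ 0.0005 -0.0015  0.041 ]
```

play_rows(steps=[[[0.0005,-0.0015,0.02],[0,0,0]],[[0,0,0.015],[0,0,0]],[[0,0,0.006],[0,0,0]],[[0,0,0],[0,0,0]],[[0,0,0],[0,0,0]]])

```text
time_s: 41.45
eef_pos: [558.6, -77.9, 21.7]
ee_rot: [0.0, 0.655, 0.756, 0.0]
force: [0.1, 0.9, -0.9]
grip_width: 0.549
```

play_rows(steps=[[[0,0,0],[0,0,0]],[[0,0,0],[0,0,0]],[[0,0,0],[0,0,0]],[[0,0,-0.01],[0,0,0]],[[0,0,-0.03],[0,0,0]],[[0,0,-0.04],[0,0,0]],[[0,0,-0.045],[0,0,0]],[[0,0,0],[0,0,0]],[[0,0,0],[0,0,0]]], grip=0.2)

```text
time_s: 42.35
eef_pos: [558.5, -77.8, 115.8]
ee_rot: [0.001, 0.655, 0.756, 0.0]
force: [-0.3, -0.4, -0.4]
grip_width: 0.803
```

```bash
python3 - <<'E'
from h import *
plan((516.7,385.3,112,1.71))
E
```

```text
t 42.35 pos [558.5 -77.8 115.8] phi 1.7132 tilt 0.09 w 0.803 F [-0.3 -0.4 -0.4] j6 -2.06
  to (516.7, 385.3, 112, 1.71) mm [464.4  22.8   3.8] rows 11 unit/row [0.0563 0.0028 0.0005]
```

play_rows(steps=[[[0.03,0.002,0],[0,0,0]],[[0.05,0.0025,0],[0,0,0]],[[0.05,0.0025,0],[0,0,0]],[[0.05,0.0025,0],[0,0,0]],[[0.05,0.0025,0],[0,0,0]],[[0.05,0.0025,0],[0,0,0]],[[0.05,0.0025,0],[0,0,0]],[[0.05,0.0025,0],[0,0,0]],[[0.05,0.0025,0],[0,0,0]],[[0.05,0.0025,0],[0,0,0]],[[0.05,0.0025,0],[0,0,0]],[[0.05,0.0025,0],[0,0,0]],[[0.039,0.001,0],[0,0,0]],[[0,0,0.03],[0,0,0]],[[0,0,0.03],[0,0,0]],[[0,0,0.02],[0,0,0]],[[0,0,0],[0,0,0]],[[0,0,0],[0,0,0]]], grip=0.3)

```text
time_s: 44.15
eef_pos: [515.4, 384.9, 55.3]
ee_rot: [-0.0, 0.655, 0.755, -0.0]
force: [-0.3, 0.7, 0.6]
grip_width: 0.7
```

```bash
python3 - <<'E'
from h import *
plan((516.7,385.3,8,1.71))
a=cv2.resize(cams.capture("scene")[120:360,190:510],None,fx=2.5,fy=2.5,interpolation=cv2.INTER_CUBIC)
cv2.imwrite("pics/s11.png",a[:,:,::-1])
E
```

```text
t 44.15 pos [515.4 384.9  55.3] phi 1.7128 tilt 0.0 w 0.7 F [-0.3  0.7  0.6] j6 -1.25
  to (516.7, 385.3, 8, 1.71) mm [ 0.2  1.4 47.3] rows 2 unit/row [0.0001 0.0009 0.0315]
```

View pics/s11.png

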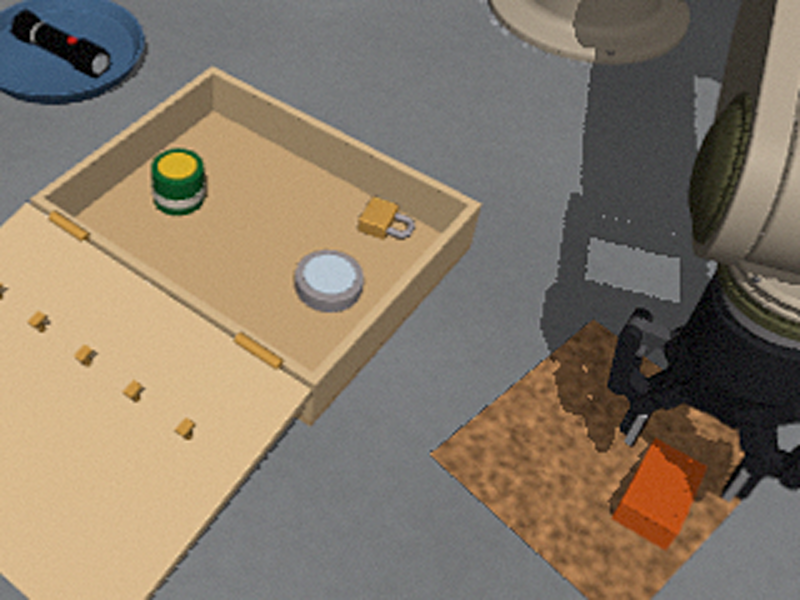

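The tin at (179,181) matches its old place. The gripper straddles the doorstop, so descend and take it.

play_rows(steps=[[[0,0.0015,0.025],[0,0,0]],[[0,0,0.02],[0,0,0]],[[0,0,0.012],[0,0,0]],[[0,0,0.006],[0,0,0]],[[0,0,0],[0,0,0]],[[0,0,0],[0,0,0]]])

```text
time_s: 44.8
eef_pos: [516.6, 385.3, 8.4]
ee_rot: [0.0, 0.655, 0.756, 0.0]
force: [-1.0, 0.3, 0.4]
grip_width: 0.698
```

play_rows(steps=[[[0,0,0],[0,0,0]],[[0,0,0],[0,0,0]],[[0,0,0],[0,0,0]],[[0,0,0],[0,0,0]],[[0,0,0],[0,0,0]],[[0,0,0],[0,0,0]]], grip=1, squeeze=40)

```text
time_s: 45.4
eef_pos: [516.7, 385.5, 8.7]
ee_rot: [0.0, 0.655, 0.756, 0.001]
force: [0.2, 0.1, 6.5]
grip_width: 0.461
```

play_rows(steps=[[[0,0,-0.015],[0,0,0]],[[0,0,-0.03],[0,0,0]],[[0,0,-0.04],[0,0,0]],[[0,0,-0.045],[0,0,0]],[[0,0,0],[0,0,0]],[[0,0,0],[0,0,0]]])

```text
time_s: 46.0
eef_pos: [516.2, 385.1, 105.7]
ee_rot: [0.0, 0.655, 0.756, 0.0]
force: [-1.3, 0.7, -1.3]
grip_width: 0.457
```

```bash
python3 - <<'E'
from h import *
plan((559.8,11,106,1.71))
E
```

```text
t 46.0 pos [516.2 385.1 105.7] phi 1.7131 tilt 0.03 w 0.457 F [-1.3  0.7 -1.3] j6 -1.25
  to (559.8, 11, 106, 1.71) mm [-3.766e+02 -8.800e+00 -3.000e-01] rows 9 unit/row [-0.0558 -0.0013 -0.    ]
```

play_rows(steps=[[[-0.03,-0.001,0],[0,0,0]],[[-0.05,-0.001,0],[0,0,0]],[[-0.05,-0.001,0],[0,0,0]],[[-0.05,-0.001,0],[0,0,0]],[[-0.05,-0.001,0],[0,0,0]],[[-0.05,-0.001,0],[0,0,0]],[[-0.05,-0.001,0],[0,0,0]],[[-0.05,-0.001,0],[0,0,0]],[[-0.05,-0.001,0],[0,0,0]],[[-0.05,-0.001,0],[0,0,0]],[[-0.022,-0.002,0],[0,0,0]],[[0,0,0.03],[0,0,0]],[[0,0,0.03],[0,0,0]],[[0,0,0.02],[0,0,0]],[[0,0,0],[0,0,0]],[[0,0,0],[0,0,0]]])

```text
time_s: 47.6
eef_pos: [560.5, 11.6, 45.2]
ee_rot: [-0.0, 0.655, 0.756, -0.0]
force: [0.0, -0.2, -1.4]
grip_width: 0.459
```

```bash
python3 - <<'E'
from h import *
plan((559.8,11,14,1.71))
E
```

```text
t 47.6 pos [560.5  11.6  45.2] phi 1.7135 tilt 0.06 w 0.459 F [ 0.  -0.2 -1.4] j6 -1.9
  to (559.8, 11, 14, 1.71) mm [-0.5 -0.8 31.2] rows 1 unit/row [-0.0007 -0.0011  0.0416]
```

play_rows(steps=[[[-0.0007,-0.001,0.02],[0,0,0]],[[0,0,0.015],[0,0,0]],[[0,0,0.0065],[0,0,0]],[[0,0,0],[0,0,0]],[[0,0,0],[0,0,0]]])

```text
time_s: 48.1
eef_pos: [560.4, 10.6, 14.5]
ee_rot: [0.0, 0.655, 0.756, 0.0]
force: [0.6, 0.4, -1.4]
grip_width: 0.459
```

play_rows(steps=[[[0,0,0],[0,0,0]],[[0,0,0],[0,0,0]],[[0,0,0],[0,0,0]],[[0,0,0],[0,0,0]],[[0,0,-0.01],[0,0,0]],[[0,0,-0.03],[0,0,0]],[[0,0,-0.04],[0,0,0]],[[0,0,-0.045],[0,0,0]],[[0,0,-0.03],[0,0,0]],[[0,-0.04,-0.03],[0,0,0]],[[0,-0.05,-0.02],[0,0,0]],[[0,-0.05,0],[0,0,0]],[[0,-0.05,0],[0,0,0]],[[0,0,0],[0,0,0]],[[0,0,0],[0,0,0]],[[0,0,0],[0,0,0]]], grip=0.3)

```text
time_s: 49.7
eef_pos: [420.0, -9.7, 168.4]
ee_rot: [0.001, 0.655, 0.756, 0.0]
force: [0.5, -0.4, 0.1]
grip_width: 0.696
```

```bash
python3 - <<'E'
from h import *
plan()
for n in("top","scene"):
    im=cams.capture(n); cv2.imwrite(f"pics/{n}12.png",im[:,:,::-1])
    for t in("torch","doorstop","mirror","tin","padlock"): print(n,t,[(np.round(d['pixel'],1),d['p']) for d in cams.tip_of(n,t)][:1])
a=cv2.imread("pics/scene0.png");b=cv2.imread("pics/scene12.png")
c=np.vstack([a[140:290,150:400],b[140:290,150:400]]); cv2.imwrite("pics/cmp.png",cv2.resize(c,None,fx=2,fy=2,interpolation=cv2.INTER_CUBIC))
a=cv2.imread("pics/top0.png");b=cv2.imread("pics/top12.png")
c=np.hstack([a[140:310,180:500],b[140:310,180:500]]); cv2.imwrite("pics/cmpt.png",cv2.resize(c,(800,212)))
E
```

```text
t 49.7 pos [420.   -9.7 168.4] phi 1.7132 tilt 0.07 w 0.696 F [ 0.5 -0.4  0.1] j6 -2.02
top torch [(array([439.5, 240.6]), 0.9)]
top doorstop [(array([279.3, 226.8]), 0.73)]
top mirror [(array([239.2, 234.7]), 0.57)]
top tin [(array([321.1, 220.4]), 0.78)]
top padlock []
scene torch [(array([215.1, 143. ]), 0.83)]
scene doorstop [(array([290.8, 216. ]), 0.85)]
scene mirror [(array([321.8, 233.6]), 0.81)]
scene tin [(array([263.1, 198.7]), 0.68)]
scene padlock [(array([338.7, 209.7]), 0.77)]
```

View pics/cmp.png

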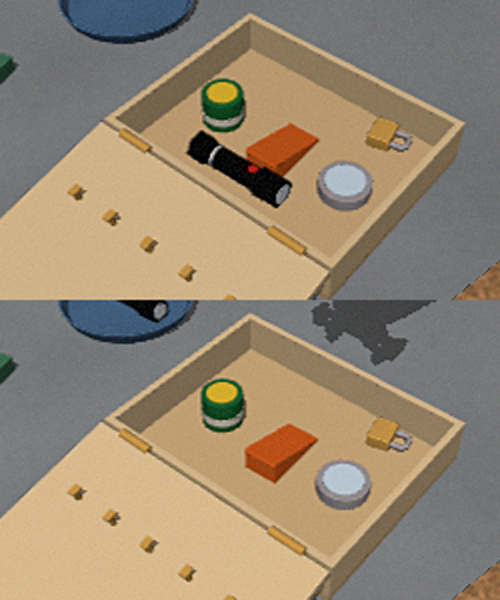

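View pics/cmpt.png

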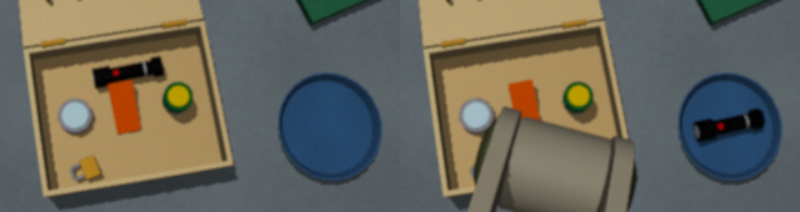

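In the before/after comparison, every object is back within a pixel or two: tin (223,104→404), doorstop (282,147→450), mirror (344,185→484), padlock unmoved. The torch is central in the dish and nothing touches the gripper. I hand in.

```bash
python3 - <<'E'
from rig import ctrl
print(ctrl.finish_job())
E
```

```text
the job is handed in; nothing more can be done
None
```

The torch lies flat in the blue dish. The doorstop, mirror and tin went to the cork mat first and are now back in the cabinet. I handed the job in at about 50 s of the 141 s; the hand-in gives no verdict.

- **Returned things:** in the last pictures the tin, mirror and doorstop match their starting places within 1–2 pixels by eye, about 1–3 mm. All are upright, and the doorstop points fore and aft as before. The place where each was let go matched the place where it was picked up within 1 mm.
- **Torch:** it looks central in the dish. It was let go within about 2 mm of the measured centre.
- **Padlock:** it is unmoved in the scene picture. The arm hid it in the last top picture.
- **Robot:** the gripper had let go and was clear at z = 168 mm, with no force beyond the sensor's usual scatter.

The networks' origin points scattered by up to about 10 mm, and the mirror's scene-view point shifted 5 pixels between start and end. The direct picture comparison and the grip positions did not confirm that shift, so I relied on those instead.

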